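Set up the trial firing in the test kiln

ROBOT

A 6-joint arm with a two-finger parallel gripper is mounted at the origin on the work surface. World frame = base frame: x ahead of the robot, y to its left, z up, the work surface at z = 0. Lengths are in m, angles in rad, forces in N, time in s.
With the tool pointing down it reaches from about 0.275 to 0.825 m from the base axis. Payload 5.2 kg.
Tool frame: the origin (TCP) lies at the very end of the fingers, on their centre line; the grasp point (between the pads) lies env.grip_point_offset behind it (env.grip_point_offset is the distance from the TCP to the grasp point, in m); z points along the fingers, y is the line along which they close (so a half turn about z gives the same grasp; the last joint's range is limited). The gripper opens to 93 mm and grips with 3 to 60 N. Pads are 15 mm wide; open, the fingers measure 128 mm over their backs; the gripper's body (75 mm by 188 mm) begins 65 mm behind the grasp point.
Start: joints at [-1.462, 0.259, 1.535, -0, 1.348, -0.203], TCP at [0.169, -0.523, 0.219] pointing down, gripper open.
Joint ranges: [-3.14, 3.14], [-0.91, 2.08], [0.19, 2.58], [-1.22, 4.36], [0.22, 2.71], [-3.12, 3.12]. Speed limits (rad/s): [2.57, 2.57, 3.14, 3.14, 3.14, 3.14].

INTERFACE

Orientations are given as a 3x3 rotation matrix whose columns are the frame's x, y, z axes.
In Python, from station import env gives the robot as it stands.
- The arm moves only by the shell command python3 -m inch 'ROWS' [OPENING] [FORCE]. ROWS is a JSON object of lists of equal length, an entry for each row: "offset": the shift along the tool's x, y, z scaled (see below), a list of three; "rotation": the turn, a rotation vector about the tool's x, y, z scaled (see below), a list of three. A call has 1 to 8 rows; each row shifts and turns the commanded pose from where the row before left it, along the tool's axes as they then stand; what a row does not reach is not made up. The controller multiplies each number of a shift by 0.5 m and each number of a turn by pi/4 rad. A row lasts 1/12 s, in which the tool goes at most 41.7 mm and 7.16 degrees, less where a joint would pass 70% of its speed; a pose out of reach is approached as far as the arm can. A call with a number of a shift or a turn outside -1 to 1 is refused whole. A call with a gripper value outside its range is refused whole. OPENING is the gripper's target within -1 to 1 (fully open at 1, half-way at 0, shut at -1), set as the call begins (- or left out, the last holds). The fingers move at their own pace and stop on an object; FORCE is the grip in N (left out, the last holds). Time passes only in rows, so rows that do not move let the fingers close. It gives the time, the measured TCP pose, the force, the opening and the grip force at its end, in the units of the state.
- env.get_state(): the state, without advancing time (a new reading comes with each control period).
- env.grab_frame(name): name is "scene" or "top"; returns a dict with "img" (420x560x3 uint8, blue, green, red), "camera_matrix" (3x3 intrinsics, pixels), "origin" and "attitude" of the camera in the world. Camera axes: x right, y down, z forward; pixel columns grow to the right and rows downward; lengths in m; the calibration is good to about 2 mm. A picture is of the moment at which its call begins. There is no depth.
- env.finish_job(): hands the job in; it is judged then, once.
The state is a dict: "time": time; "joint_pos": joint angles; "qd": joint speeds; "effort": joint torques, N m; "position": TCP position; "tcp_rot": TCP orientation; "wrist_force": force on the tool from outside, world axes, zero at the start; "ft_torque": the same for the moment, N m; "opening": opening from 0.0 (shut) to 1.0 (fully open); "grasp_force": force on a finger pad.
Only numpy, scipy, OpenCV 4.12 (cv2) and the standard library are available. Lean on these libraries where they do the work, as an engineer would, in place of code of your own. Each camera call takes 0.05 s, during which the arm holds its last target. There are 200 camera calls.

TASK

Stand every kiln prop that lies in the open kiln chamber upright on the chamber floor, and lay one trial bar from the pocket tray flat on top of each, centred so that it rests there by itself. Lay one more bar flat on the chamber floor as the floor witness. When all that is in place, push the controller's toggle lever fully over, away from the robot, to start the drying heat. Leave the bowl, the cup and the jar where they are.

Things in the scene. Friction and masses are not known exactly. Their poses are not given: they have to be found in the camera images.
- kiln: base section of a tabletop test kiln, open at the top: firebrick in a steel jacket, fixed, 290 (its x) x 380 (its y) x 110 mm high. Origin at the centre of its underside on the bench. Its chamber is a rectangular pit centred on the origin, 220 mm along x, 310 mm along y, 90 mm deep: chamber floor 20 mm above the bench, rim 110 mm above it; walls 35 mm thick
- prop0_mid (a point): centre of a kiln prop (support post): a square firebrick-coloured bar 140 x 40 x 40 mm, about 0.35 kg, long axis = its x. Starts lying on the chamber floor roughly along the kiln's x, side by side with the others; may be absent. Either end may be up once stood. Stood on the chamber floor its centre is 90 mm above the bench, its top 160 mm. Held lightly (about 5 N) near one end it turns between the finger pads
- prop0: the same prop, origin at the middle of the long face that lies down at the start, long axis = x
- prop1_mid (a point): centre of a kiln prop (support post): a square firebrick-coloured bar 140 x 40 x 40 mm, about 0.35 kg, long axis = its x. Starts lying on the chamber floor roughly along the kiln's x, side by side with the others; may be absent. Either end may be up once stood. Stood on the chamber floor its centre is 90 mm above the bench, its top 160 mm. Held lightly (about 5 N) near one end it turns between the finger pads
- prop1: the same prop, origin at the middle of the long face that lies down at the start, long axis = x
- prop2_mid (a point): centre of a kiln prop (support post): a square firebrick-coloured bar 140 x 40 x 40 mm, about 0.35 kg, long axis = its x. Starts lying on the chamber floor roughly along the kiln's x, side by side with the others; may be absent. Either end may be up once stood. Stood on the chamber floor its centre is 90 mm above the bench, its top 160 mm. Held lightly (about 5 N) near one end it turns between the finger pads
- prop2: the same prop, origin at the middle of the long face that lies down at the start, long axis = x
- tray: loose plywood pocket tray 190 (x) x 140 (y) x 16 mm, 0.8 kg, origin at the centre of its underside. Four pockets 74 x 30 mm, 10 mm deep, centred at x = +-42, y = +-32 mm, long side along x
- bar0_mid (a point): centre of a biscuit trial bar 70 x 26 x 26 mm, 0.09 kg, long axis = its x; starts lying in a pocket of the tray with its upper 16 mm standing out. All four bars are alike. Laid on a stood prop its centre is 173 mm above the bench, laid on the chamber floor 33 mm
- bar0: the same bar, origin at the middle of the face that is underneath at the start, long axis = x
- bar1_mid (a point): centre of a biscuit trial bar 70 x 26 x 26 mm, 0.09 kg, long axis = its x; starts lying in a pocket of the tray with its upper 16 mm standing out. All four bars are alike. Laid on a stood prop its centre is 173 mm above the bench, laid on the chamber floor 33 mm
- bar1: the same bar, origin at the middle of the face that is underneath at the start, long axis = x
- bar2_mid (a point): centre of a biscuit trial bar 70 x 26 x 26 mm, 0.09 kg, long axis = its x; starts lying in a pocket of the tray with its upper 16 mm standing out. All four bars are alike. Laid on a stood prop its centre is 173 mm above the bench, laid on the chamber floor 33 mm
- bar2: the same bar, origin at the middle of the face that is underneath at the start, long axis = x
- bar3_mid (a point): centre of a biscuit trial bar 70 x 26 x 26 mm, 0.09 kg, long axis = its x; starts lying in a pocket of the tray with its upper 16 mm standing out. All four bars are alike. Laid on a stood prop its centre is 173 mm above the bench, laid on the chamber floor 33 mm
- bar3: the same bar, origin at the middle of the face that is underneath at the start, long axis = x
- switch (a joint): toggle lever on top of the kiln controller, in rad: 0 = off, leaning to the controller's -x; 1.0 = on, leaning fully to its +x. Light friction; stays where it is left
- switch_tip (a point): tip of that black toggle lever, which is 70 mm long and pivots about the controller's y axis on top of the box; about 140 mm above the bench
- controller: kiln controller, a fixed grey box 130 (x) x 90 (y) x 60 mm high, origin at the centre of its underside; the toggle lever stands on the centre of its top and goes on when pushed towards the box's +x (away from the robot)
- bowl: bystander: biscuit bowl, 130 mm across, 60 mm high, origin at the centre of its foot
- cup: bystander: biscuit cup, 74 mm across, 85 mm high, origin at the centre of its foot
- jar: bystander: closed white jar, 68 mm across, 100 mm high, origin at the centre of its foot
There are look-alikes about, which are no part of the job. What is shaped like the bar0 but blue or green is not meant.

How it is judged:
On the way, in this order (a step that is already met when the one before it is completed fails the run):
1. every prop stands upright in the chamber with a trial bar lying on top of it, and another bar lies flat on the chamber floor, all let go of (((height (world z) of bar0_mid between 0.028 and 0.038 m and linear speed of bar0 below 0.03 m/s and x of bar0_mid in the frame of kiln between -0.11 and 0.11 m and y of bar0_mid in the frame of kiln between -0.155 and 0.155 m) or (height (world z) of bar1_mid between 0.028 and 0.038 m and linear speed of bar1 below 0.03 m/s and x of bar1_mid in the frame of kiln between -0.11 and 0.11 m and y of bar1_mid in the frame of kiln between -0.155 and 0.155 m) or (height (world z) of bar2_mid between 0.028 and 0.038 m and linear speed of bar2 below 0.03 m/s and x of bar2_mid in the frame of kiln between -0.11 and 0.11 m and y of bar2_mid in the frame of kiln between -0.155 and 0.155 m) or (height (world z) of bar3_mid between 0.028 and 0.038 m and linear speed of bar3 below 0.03 m/s and x of bar3_mid in the frame of kiln between -0.11 and 0.11 m and y of bar3_mid in the frame of kiln between -0.155 and 0.155 m)) and (angle between prop0_mid's own x axis and vertical below 0.1 rad or angle between prop0_mid's own x axis and vertical above 3.0416 rad) and height (world z) of prop0_mid between 0.084 and 0.096 m and x of prop0_mid in the frame of kiln between -0.11 and 0.11 m and y of prop0_mid in the frame of kiln between -0.155 and 0.155 m and ((horizontal distance between bar0_mid and prop0_mid below 0.02 m and height (world z) of bar0_mid between 0.168 and 0.18 m and linear speed of bar0 below 0.03 m/s) or (horizontal distance between bar1_mid and prop0_mid below 0.02 m and height (world z) of bar1_mid between 0.168 and 0.18 m and linear speed of bar1 below 0.03 m/s) or (horizontal distance between bar2_mid and prop0_mid below 0.02 m and height (world z) of bar2_mid between 0.168 and 0.18 m and linear speed of bar2 below 0.03 m/s) or (horizontal distance between bar3_mid and prop0_mid below 0.02 m and height (world z) of bar3_mid between 0.168 and 0.18 m and linear speed of bar3 below 0.03 m/s)) and linear speed of each of prop0, prop1, prop2 below 0.03 m/s and (angle between prop1_mid's own x axis and vertical below 0.1 rad or angle between prop1_mid's own x axis and vertical above 3.0416 rad) and height (world z) of prop1_mid between 0.084 and 0.096 m and x of prop1_mid in the frame of kiln between -0.11 and 0.11 m and y of prop1_mid in the frame of kiln between -0.155 and 0.155 m and ((horizontal distance between bar0_mid and prop1_mid below 0.02 m and height (world z) of bar0_mid between 0.168 and 0.18 m and linear speed of bar0 below 0.03 m/s) or (horizontal distance between bar1_mid and prop1_mid below 0.02 m and height (world z) of bar1_mid between 0.168 and 0.18 m and linear speed of bar1 below 0.03 m/s) or (horizontal distance between bar2_mid and prop1_mid below 0.02 m and height (world z) of bar2_mid between 0.168 and 0.18 m and linear speed of bar2 below 0.03 m/s) or (horizontal distance between bar3_mid and prop1_mid below 0.02 m and height (world z) of bar3_mid between 0.168 and 0.18 m and linear speed of bar3 below 0.03 m/s)) and (angle between prop2_mid's own x axis and vertical below 0.1 rad or angle between prop2_mid's own x axis and vertical above 3.0416 rad) and height (world z) of prop2_mid between 0.084 and 0.096 m and x of prop2_mid in the frame of kiln between -0.11 and 0.11 m and y of prop2_mid in the frame of kiln between -0.155 and 0.155 m and ((horizontal distance between bar0_mid and prop2_mid below 0.02 m and height (world z) of bar0_mid between 0.168 and 0.18 m and linear speed of bar0 below 0.03 m/s) or (horizontal distance between bar1_mid and prop2_mid below 0.02 m and height (world z) of bar1_mid between 0.168 and 0.18 m and linear speed of bar1 below 0.03 m/s) or (horizontal distance between bar2_mid and prop2_mid below 0.02 m and height (world z) of bar2_mid between 0.168 and 0.18 m and linear speed of bar2 below 0.03 m/s) or (horizontal distance between bar3_mid and prop2_mid below 0.02 m and height (world z) of bar3_mid between 0.168 and 0.18 m and linear speed of bar3 below 0.03 m/s)) and contact force between the fingers and prop0 below 0.1 N and contact force between the fingers and prop1 below 0.1 N and contact force between the fingers and prop2 below 0.1 N and contact force between the fingers and bar0 below 0.1 N and contact force between the fingers and bar1 below 0.1 N and contact force between the fingers and bar2 below 0.1 N and contact force between the fingers and bar3 below 0.1 N), for 0.3 s.
2. then the toggle lever is pushed fully over (value of joint switch above 0.9 rad), for 0.2 s.
At the end, for the whole second after the job is handed in: Every prop present stands upright (within 0.1 rad) on the kiln chamber floor, each with a trial bar lying flat on its top, bar centre within 20 mm of the prop's axis, another bar lies flat on the chamber floor, all at rest and released, and the toggle lever is over at 0.9 rad or more (all of step 1 and value of joint switch above 0.9 rad); the robot touches nothing.
It fails at once if the bowl is moved more than 40 mm (distance of bowl from where it was at the start of the episode above 0.04 m).
It fails at once if the cup is moved more than 40 mm (distance of cup from where it was at the start of the episode above 0.04 m).
It fails at once if the jar is moved more than 40 mm (distance of jar from where it was at the start of the episode above 0.04 m).
Of prop0, prop1, prop2 only 2 to 3 are there at a start; the rules pass over those that are not, and their reading is None.
At some moment in a run one of tray may be knocked a few centimetres aside while the robot is not near it.
Once in a run the grip may slacken for a moment while it holds something.
It also fails if it takes over 210 s, if anything falls off the work surface, if the arm or the gripper's body presses on something with over 40 N, if the wrist force passes 120 N, or if a joint passes its speed limit or range.

## Working session

There is one attempt and no reset: what is moved stays moved. The work goes in short steps, Python scripts to look and compute and a shell command to move; the robot and the scene stay as the last step left them, time stands still between calls to the robot, and variables do not carry over. Pictures are saved under pics/ and viewed, at most 14 in all, crops included, and the job is handed in when it is done.

```bash
ls; mkdir -p pics; python3 - <<'E'
from station import env
import cv2
s=env.get_state(); print({k:(v if not hasattr(v,'round') else v) for k,v in s.items()}, env.grip_point_offset)
for n in ("scene","top"):
    f=env.grab_frame(n); cv2.imwrite(f"pics/{n}0.png",f["img"]); print(n,f["camera_matrix"],f["origin"],f["attitude"])
E
```

```text
pics
{'time': 0.0, 'joint_pos': array([-1.46182649e+00,  2.59343868e-01,  1.53609964e+00, -2.04090115e-05,
        1.34801879e+00, -2.02816860e-01]), 'qd': array([ 0.00102721,  0.00020784, -0.00113823,  0.00167317, -0.00096237,
       -0.00039696]), 'effort': array([ 4.12228246e-05, -4.37305498e+01, -2.84006095e+01,  7.15958280e-02,
        4.11819213e-02, -1.32540222e-04]), 'position': array([ 0.16866136, -0.52290597,  0.21781062]), 'tcp_rot': array([[ 9.51785653e-01,  3.06763786e-01, -2.23118703e-04],
       [ 3.06763659e-01, -9.51783910e-01,  1.85639227e-03],
       [ 3.57113131e-04, -1.83533224e-03, -9.99998252e-01]]), 'wrist_force': array([ 0.06428936, -0.12654052, -0.20261919]), 'ft_torque': array([ 0.00292144,  0.01896244, -0.00313797]), 'grasp_force': 0.0, 'opening': 1.0025676124795995} 0.0188
scene [[443.71433816   0.         278.26225901]
 [  0.         443.71433816 210.96102901]
 [  0.           0.           1.        ]] [1.17501269 0.79845211 0.94636651] [[-0.82282336  0.3697266  -0.43158309]
 [ 0.56822243  0.52292736 -0.63535049]
 [-0.00921937 -0.76801642 -0.64036379]]
top [[408.7579777    0.         276.99318464]
 [  0.         408.7579777  209.85572178]
 [  0.           0.           1.        ]] [ 0.4802697  -0.0451421   1.14444079] [[-0.01076732 -0.99491378  0.10015307]
 [-0.99958415  0.01338881  0.02553959]
 [-0.02675062 -0.09983643 -0.9946442 ]]
```

View pics/top0.png

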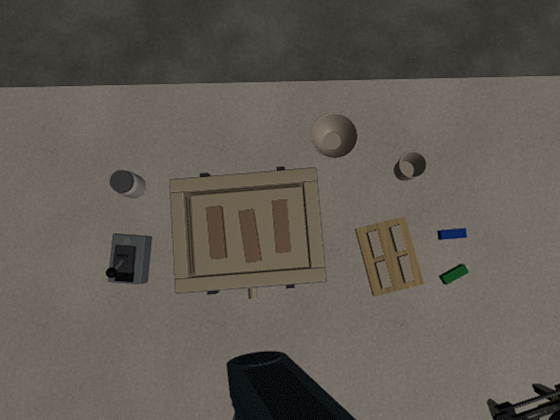

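View pics/scene0.png

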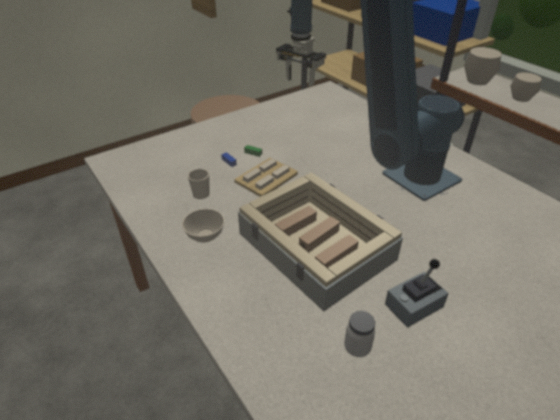

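Top view: the kiln is at px (248,230), with three props at (217,232), (250,236) and (282,226). The tray with four bars is at (390,257). The lever tip is at (113,271). Blue and green decoys lie to the right, and the bowl, cup and jar are clear of the work area.

```bash
cat > h.py <<'E'
import numpy as np, cv2
from station import env
def cast(f,uv,z):
    uv=np.atleast_2d(np.asarray(uv,float)); K=f["camera_matrix"]
    d=(np.linalg.inv(K)@np.c_[uv,np.ones(len(uv))].T); d=np.asarray(f["attitude"])@d
    o=np.asarray(f["origin"]); t=(z-o[2])/d[2]
    return (o[:,None]+d*t).T
def proj(f,p):
    c=np.asarray(f["attitude"]).T@(np.asarray(p,float)-f["origin"]); q=f["camera_matrix"]@c; return q[:2]/q[2]
def rects(f,mask,z,amin=60):
    """contours of mask cast onto plane z -> centre, size, yaw of long axis"""
    out=[]
    for c in cv2.findContours(mask,cv2.RETR_EXTERNAL,cv2.CHAIN_APPROX_NONE)[0]:
        if cv2.contourArea(c)<amin: continue
        p=cast(f,c[:,0,:],z)[:,:2]; (cx,cy),(w,h),a=cv2.minAreaRect((p*1000).astype(np.float32))
        if h>w: w,h,a=h,w,a+90
        a=(a+90)%180-90
        out.append((round(cx/1000,4),round(cy/1000,4),round(w),round(h),round(a,1),c[:,0,:].mean(0).round().tolist()))
    return out
def go(p,yaw_deg):
    """offset in tool units (total) from measured pose to TCP point p, and turn about z to have tool x at yaw"""
    s=env.get_state(); R=np.array(s["tcp_rot"]); P=np.array(s["position"])
    a=np.degrees(np.arctan2(R[1,0],R[0,0])); d=(yaw_deg-a+90)%180-90
    print("pos",P.round(4),"yaw",a.round(1),"turn z units",round(-np.radians(d)/(np.pi/4),3))
    c,s_=np.cos(np.radians(yaw_deg)),np.sin(np.radians(yaw_deg))
    D=np.array(p)-P
    print(" offset now",(R.T@D/0.5).round(3)," after turn", np.round([(c*D[0]+s_*D[1])/.5,(s_*D[0]-c*D[1])/.5,-D[2]/.5],3))
E
python3 - <<'E'
from h import *
for n in ("top","scene"):
    im=cv2.imread(f"pics/{n}0.png"); h=cv2.cvtColor(im,cv2.COLOR_BGR2HSV)
    pts=dict(prop=(217,232),prop2=(282,226),floor=(265,250),rim=(240,178),bench=(350,330),bar=(376,243),tray=(390,270),bar2=(397,237)) if n=="top" else dict(prop=(296,218),p2=(320,232),p3=(338,250),floor=(307,252),bar=(252,174))
    print(n,{k:h[v[1],v[0]].tolist() for k,v in pts.items()})
im=cv2.imread("pics/top0.png")
a=cv2.resize(im[150:310,90:430],None,fx=2.3,fy=2.3,interpolation=cv2.INTER_CUBIC)
cv2.imwrite("pics/crop0.png",a)
E
```

```text
top {'prop': [12, 91, 90], 'prop2': [14, 94, 87], 'floor': [18, 59, 112], 'rim': [20, 67, 107], 'bench': [17, 32, 111], 'bar': [17, 46, 110], 'tray': [19, 106, 106], 'bar2': [18, 46, 111]}
scene {'prop': [16, 70, 145], 'p2': [14, 70, 153], 'p3': [15, 68, 157], 'floor': [20, 53, 144], 'bar': [19, 41, 155]}
```

View pics/crop0.png

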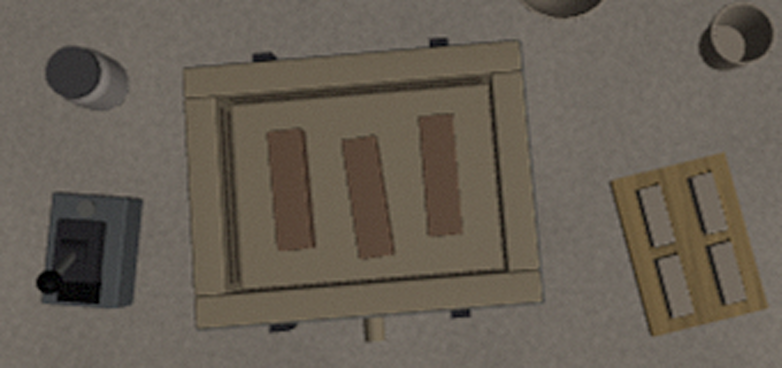

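Crop: the chamber has generous room around the three props. The rim corners in the crop are at (185,67), (521,40), (543,302) and (197,328), and the lever knob is at (48,280). The bars are pale rectangles in the tray.

```bash
cat >> h.py <<'E'
def hsv(f): return cv2.cvtColor(cv2.GaussianBlur(f["img"],(3,3),0),cv2.COLOR_BGR2HSV)
def tray(f):
    h=hsv(f); m=cv2.inRange(h,(10,82,60),(26,255,255))
    m[:,:340]=0; m=cv2.morphologyEx(m,cv2.MORPH_CLOSE,np.ones((3,3)))
    c=max(cv2.findContours(m,cv2.RETR_EXTERNAL,cv2.CHAIN_APPROX_NONE)[0],key=cv2.contourArea)
    mm=np.zeros_like(m); cv2.drawContours(mm,[c],-1,255,-1); t=rects(f,mm,0.016)
    inner=cv2.bitwise_and(cv2.erode(mm,np.ones((3,3))),cv2.inRange(h,(0,0,85),(40,68,255)))
    return t,rects(f,inner,0.032,30)
E
python3 - <<'E'
from h import *
f=env.grab_frame("top"); h=hsv(f)
q=np.array([(185,67),(521,40),(543,302),(197,328)])/2.3+[90,150]
P=cast(f,q,.11)[:,:2]; print("rim",P.round(4).tolist(),"mid",P.mean(0).round(4), "edges",[np.round(np.linalg.norm(P[i]-P[i-1]),3) for i in range(4)])
for i,j in((3,0),(2,1)): d=P[j]-P[i]; print("yaw x",np.degrees(np.arctan2(d[1],d[0])).round(2))
for i,j in((1,0),(2,3)): d=P[j]-P[i]; print("yaw y",np.degrees(np.arctan2(-d[0],d[1])).round(2))
m=cv2.inRange(h,(5,74,40),(16,255,100)); m[:190]=0;m[270:]=0;m[:,:195]=0;m[:,300:]=0
m=cv2.morphologyEx(m,cv2.MORPH_OPEN,np.ones((3,3)))
for r in rects(f,m,.06): print("prop",r)
t,b=tray(f); print(t); [print("bar",x) for x in b]
print("tip",cast(f,(111,272),.14))
E
```

```text
rim [[0.6679, 0.2558], [0.6925, -0.1212], [0.4038, -0.1391], [0.3791, 0.2381]] mid [0.5358 0.0584] edges [np.float64(0.289), np.float64(0.378), np.float64(0.289), np.float64(0.378)]
yaw x 3.5
yaw x 3.55
yaw y 3.74
yaw y 3.75
prop (0.5225, 0.0563, 139, 43, 8.6, [250.0, 236.0])
prop (0.5326, 0.1452, 140, 46, 5.6, [216.0, 232.0])
prop (0.5473, -0.0273, 140, 40, 4.0, [281.0, 226.0])
[(0.4642, -0.3197, 188, 140, 13.4, [389.0, 256.0])]
bar (0.4158, -0.2999, 69, 24, 13.3, [384.0, 274.0])
bar (0.4309, -0.3609, 69, 24, 14.4, [406.0, 268.0])
bar (0.4976, -0.2813, 69, 24, 13.3, [375.0, 243.0])
bar (0.5117, -0.3429, 69, 24, 13.0, [398.0, 238.0])
tip [[0.43328016 0.39073443 0.14      ]]
```

```bash
python3 -m inch '{"offset":[[0.03,-0.053,0],[0.03,-0.053,0],[0.03,-0.053,0],[0.03,-0.053,0],[0.03,-0.053,0],[0.03,-0.053,0],[0,0,0],[0,0,0]],"rotation":[[0,0,0.144],[0,0,0.143],[0,0,0],[0,0,0],[0,0,0],[0,0,0],[0,0,0],[0,0,0]]}' 0.4 5
python3 -c "
from h import *
go((0.4808,0.1435,0.10),5)"
```

```text
time: 0.82
position: [0.2355, -0.3528, 0.2188]
tcp_rot: [[0.996, 0.089, 0.0], [0.089, -0.996, -0.0], [0.0, 0.0, -1.0]]
wrist_force: [-1.0, -1.3, -0.3]
opening: 0.698
grasp_force: 0.0
pos [ 0.2355 -0.3528  0.2188] yaw 5.1 turn z units 0.002
 offset now [ 0.577 -0.945  0.237]  after turn [ 0.575 -0.946  0.238]
```

```bash
python3 -m inch '{"offset":[[0.036,-0.059,0],[0.036,-0.059,0],[0.036,-0.059,0],[0.036,-0.059,0],[0.036,-0.059,0],[0.036,-0.059,0],[0.036,-0.059,0],[0.036,-0.059,0]],"rotation":[[0,0,0],[0,0,0],[0,0,0],[0,0,0],[0,0,0],[0,0,0],[0,0,0],[0,0,0]]}' >/dev/null
python3 -m inch '{"offset":[[0.036,-0.059,0],[0.036,-0.059,0],[0.036,-0.059,0],[0.036,-0.059,0],[0.036,-0.059,0],[0.036,-0.059,0],[0.036,-0.059,0],[0.036,-0.059,0]],"rotation":[[0,0,0],[0,0,0],[0,0,0],[0,0,0],[0,0,0],[0,0,0],[0,0,0],[0,0,0]]}' >/dev/null
python3 -m inch '{"offset":[[0,0,0.05],[0,0,0.05],[0,0,0.05],[0,0,0.05],[0,0,0],[0,0,0]],"rotation":[[0,0,0],[0,0,0],[0,0,0],[0,0,0],[0,0,0],[0,0,0]]}' 
python3 -c "
from h import *
go((0.4808,0.1435,0.031),5)"
```

```text
time: 2.65
position: [0.481, 0.1404, 0.1176]
tcp_rot: [[0.996, 0.085, -0.003], [0.085, -0.996, -0.0], [-0.003, 0.0, -1.0]]
wrist_force: [0.2, -0.6, 0.1]
opening: 0.702
grasp_force: 0.0
pos [0.481  0.1404 0.1176] yaw 4.9 turn z units -0.002
 offset now [ 0.001 -0.006  0.173]  after turn [ 0.    -0.006  0.173]
```

```bash
python3 -m inch '{"offset":[[0,-0.006,0.029],[0,0,0.029],[0,0,0.029],[0,0,0.029],[0,0,0.029],[0,0,0.028],[0,0,0],[0,0,0]],"rotation":[[0,0,0],[0,0,0],[0,0,0],[0,0,0],[0,0,0],[0,0,0],[0,0,0],[0,0,0]]}' 
python3 -m inch '{"offset":[[0,0,0],[0,0,0],[0,0,0],[0,0,0],[0,0,0],[0,0,0]],"rotation":[[0,0,0],[0,0,0],[0,0,0],[0,0,0],[0,0,0],[0,0,0]]}' -1 5
```

```text
time: 3.32
position: [0.4822, 0.1438, 0.0332]
tcp_rot: [[0.996, 0.086, 0.001], [0.086, -0.996, 0.0], [0.001, 0.0, -1.0]]
wrist_force: [0.7, -0.1, -0.2]
opening: 0.698
grasp_force: 0.0
time: 3.82
position: [0.4814, 0.1441, 0.0328]
tcp_rot: [[0.996, 0.086, 0.001], [0.086, -0.996, -0.0], [0.001, 0.0, -1.0]]
wrist_force: [-0.6, -1.9, 5.2]
opening: 0.43
grasp_force: 5.0
```

```bash
python3 -m inch '{"offset":[[0,0,-0.02],[0,0,-0.03],[0,0,-0.03],[0,0,-0.03],[0,0,-0.03],[0,0,-0.03],[0,0,-0.03],[0,0,-0.03]],"rotation":[[0,0,0],[0,0,0],[0,0,0],[0,0,0],[0,0,0],[0,0,0],[0,0,0],[0,0,0]]}' 
python3 -m inch '{"offset":[[0,0,-0.03],[0,0,-0.02],[0,0,0],[0,0,0]],"rotation":[[0,0,0],[0,0,0],[0,0,0],[0,0,0]]}'
python3 - <<'E'
from h import *
f=env.grab_frame("scene"); a=f["img"][100:320,200:460]; cv2.imwrite("pics/s1.png",cv2.resize(a,None,fx=2.3,fy=2.3))
E
```

```text
time: 4.48
position: [0.48, 0.1442, 0.1477]
tcp_rot: [[0.996, 0.086, -0.002], [0.086, -0.996, 0.0], [-0.002, -0.0, -1.0]]
wrist_force: [-0.3, -0.1, -4.2]
opening: 0.431
grasp_force: 5.0
time: 4.82
position: [0.4809, 0.1442, 0.1722]
tcp_rot: [[0.996, 0.086, 0.001], [0.086, -0.996, 0.0], [0.001, -0.0, -1.0]]
wrist_force: [0.0, 0.2, -4.2]
opening: 0.428
grasp_force: 5.0
```

View pics/s1.png

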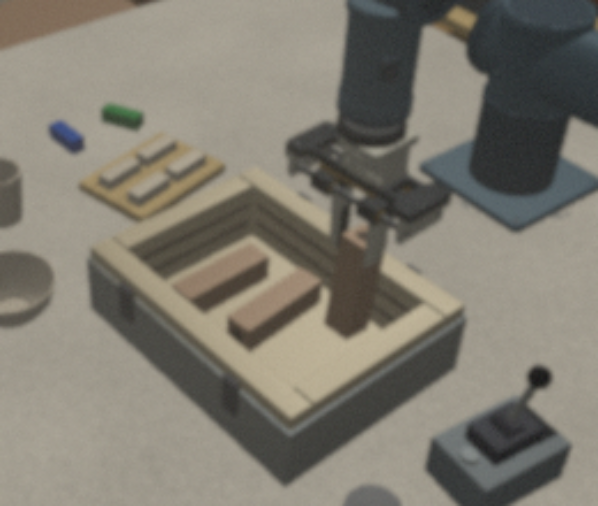

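The first prop hangs almost vertical from the pads (crop px about (355,285)). I'll carry it to the far half of its lane and lower it.

```bash
python3 -m inch '{"offset":[[0.015,0,0],[0.03,0,0],[0.034,0.003,0],[0.034,0,0],[0.034,0,0],[0.034,0,0],[0.025,0,0],[0.012,0,0]],"rotation":[[0,0,0.01],[0,0,0.01],[0,0,0.01],[0,0,0],[0,0,0],[0,0,0],[0,0,0],[0,0,0]]}' >/dev/null
python3 -m inch '{"offset":[[0,0,0],[0,0,0],[0,0,0.016],[0,0,0.016],[0,0,0.016],[0,0,0.016],[0,0,0.012],[0,0,0]],"rotation":[[0,0,0],[0,0,0],[0,0,0],[0,0,0],[0,0,0],[0,0,0],[0,0,0],[0,0,0]]}'
python3 -m inch '{"offset":[[0,0,0.006],[0,0,0.006],[0,0,0],[0,0,0]],"rotation":[[0,0,0],[0,0,0],[0,0,0],[0,0,0]]}'
```

```text
time: 6.2
position: [0.5902, 0.1501, 0.134]
tcp_rot: [[0.998, 0.063, 0.002], [0.063, -0.998, 0.0], [0.002, -0.0, -1.0]]
wrist_force: [1.5, 0.8, -2.1]
opening: 0.43
grasp_force: 5.0
time: 6.53
position: [0.5909, 0.1501, 0.1293]
tcp_rot: [[0.998, 0.063, 0.003], [0.063, -0.998, 0.0], [0.003, -0.0, -1.0]]
wrist_force: [0.6, -0.3, 4.3]
opening: 0.428
grasp_force: 5.0
```

```bash
python3 - <<'E'
from h import *
f=env.grab_frame("scene"); a=f["img"][140:300,230:430]; cv2.imwrite("pics/s2.png",cv2.resize(a,None,fx=3.5,fy=3.5,interpolation=cv2.INTER_CUBIC))
E
```

```text
(no output)
```

View pics/s2.png

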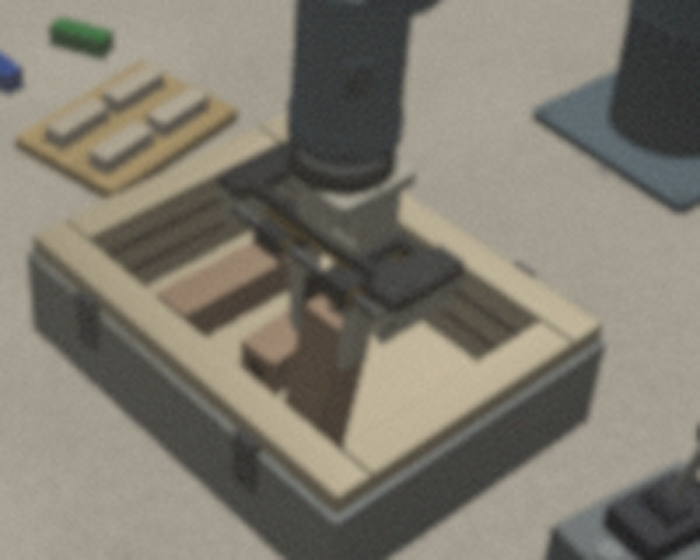

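The first prop sits on the floor between the fingers (crop px (320,370)) and may lean a little. I'll check its edge against the projected vertical.

```bash
python3 - <<'E'
from h import *
f=env.grab_frame("scene")
x0,y0=.581,.1505
xh=np.array([.998,.063]);yh=np.array([-.063,.998])
for sx,sy in((1,-1),(1,1),(-1,1)):
    p=np.array([x0,y0])+.02*sx*xh+.02*sy*yh
    print(sx,sy,[((proj(f,[*p,z])-[230,140])*3.5).round() for z in(.02,.16)])
E
```

```text
1 -1 [array([293., 434.]), array([301., 306.])]
1 1 [array([327., 463.]), array([337., 334.])]
-1 1 [array([363., 440.]), array([376., 311.])]
```

```bash
python3 -m inch '{"offset":[[0.008,0,0.002],[0.008,0,0.002],[0.008,0,0.002],[0.008,0,0.002],[0.006,0,0.002],[0,0,0],[0,0,0]],"rotation":[[0,0,0],[0,0,0],[0,0,0],[0,0,0],[0,0,0],[0,0,0],[0,0,0]]}'
python3 - <<'E'
from h import *
f=env.grab_frame("scene"); a=f["img"][160:280,270:420]; cv2.imwrite("pics/s3.png",cv2.resize(a,None,fx=5,fy=5,interpolation=cv2.INTER_CUBIC))
x0,y0=.590,.1505
xh=np.array([.998,.063]);yh=np.array([-.063,.998])
for sx,sy in((1,-1),(1,1),(-1,1)):
    p=np.array([x0,y0])+.02*sx*xh+.02*sy*yh
    print(sx,sy,[((proj(f,[*p,z])-[270,160])*5).round() for z in(.02,.16)])
E
```

```text
time: 7.22
position: [0.6097, 0.1513, 0.1237]
tcp_rot: [[0.998, 0.063, 0.002], [0.063, -0.998, 0.0], [0.002, -0.0, -1.0]]
wrist_force: [1.8, -0.4, 4.8]
opening: 0.427
grasp_force: 5.0
1 -1 [array([206., 527.]), array([216., 344.])]
1 1 [array([254., 568.]), array([268., 384.])]
-1 1 [array([306., 535.]), array([324., 351.])]
```

View pics/s3.png

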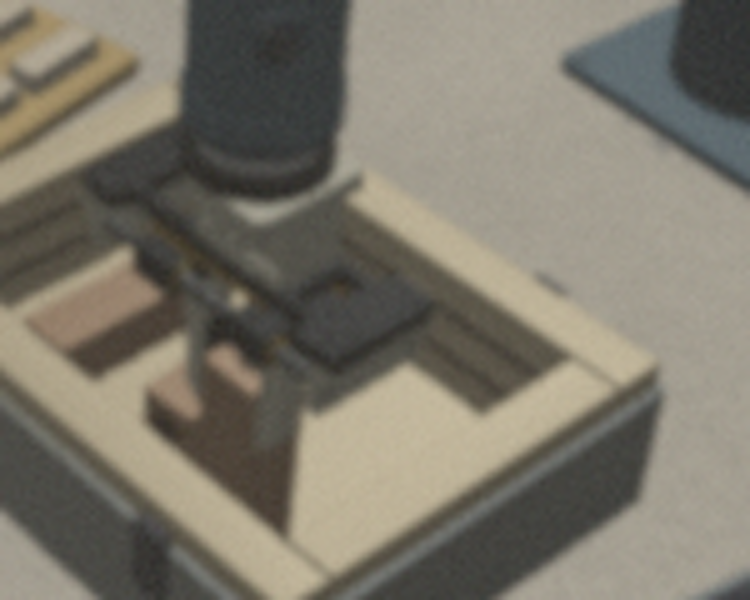

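The right edge of the prop now runs (300,405) to (288,530), parallel to the projected vertical, so it is upright. I'll release it, lift and go to the next prop.

```bash
python3 -m inch '{"offset":[[0,0,0],[0,0,0],[0,0,0],[0,0,0]],"rotation":[[0,0,0],[0,0,0],[0,0,0],[0,0,0]]}' 0.3
python3 -m inch '{"offset":[[0,0,-0.02],[0,0,-0.04],[0,0,-0.04],[0,0,-0.04],[-0.06,0,-0.04],[-0.06,0,0],[-0.06,0,0],[0,0,0]],"rotation":[[0,0,0],[0,0,0],[0,0,0],[0,0,0],[0,0,0],[0,0,0],[0,0,0],[0,0,0]]}'
python3 - <<'E'
from h import *
f=env.grab_frame("scene"); cv2.imwrite("pics/s4.png",cv2.resize(f["img"][140:300,230:430],None,fx=3.5,fy=3.5,interpolation=cv2.INTER_CUBIC))
go((0.4711,0.0500,0.031),7.5)
E
```

```text
time: 7.6
position: [0.6079, 0.1512, 0.1224]
tcp_rot: [[0.998, 0.063, -0.002], [0.063, -0.998, -0.0], [-0.002, 0.0, -1.0]]
wrist_force: [0.1, 0.1, 0.7]
opening: 0.634
grasp_force: 0.0
time: 8.27
position: [0.5134, 0.1458, 0.2138]
tcp_rot: [[0.998, 0.064, -0.004], [0.064, -0.998, -0.0], [-0.004, -0.0, -1.0]]
wrist_force: [-0.2, 0.1, -0.3]
opening: 0.651
grasp_force: 0.0
pos [0.5164 0.1457 0.2142] yaw 3.6 turn z units -0.086
 offset now [-0.102  0.185  0.366]  after turn [-0.115  0.178  0.366]
```

View pics/s4.png

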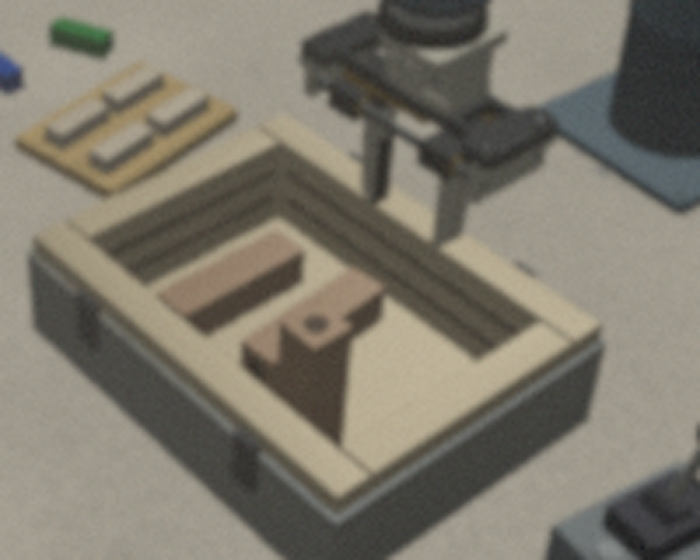

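The first prop stands upright on its own (crop px (320,370)). Next is the middle prop.

```bash
python3 -m inch '{"offset":[[0,0,0],[-0.038,0.06,0],[-0.038,0.06,0],[-0.038,0.058,0],[0,0,0.06],[0,0,0.06],[0,0,0.06],[0,0,0.03]],"rotation":[[0,0,-0.086],[0,0,0],[0,0,0],[0,0,0],[0,0,0],[0,0,0],[0,0,0],[0,0,0]]}' >/dev/null
python3 -m inch '{"offset":[[0,0,0.03],[0,0,0.03],[0,0,0],[0,0,0]],"rotation":[[0,0,0],[0,0,0],[0,0,0],[0,0,0]]}'
python3 -c "
from h import *
go((0.4711,0.0500,0.031),7.5)"
```

```text
time: 9.32
position: [0.4745, 0.0498, 0.078]
tcp_rot: [[0.992, 0.13, -0.001], [0.13, -0.992, 0.0], [-0.001, -0.0, -1.0]]
wrist_force: [-0.8, -0.7, 0.0]
opening: 0.65
grasp_force: 0.0
pos [0.4745 0.0498 0.078 ] yaw 7.5 turn z units -0.001
 offset now [-0.007 -0.001  0.094]  after turn [-0.007 -0.001  0.094]
```

```bash
python3 -m inch '{"offset":[[-0.006,0,0.024],[0,0,0.024],[0,0,0.024],[0,0,0.018],[0,0,0],[0,0,0]],"rotation":[[0,0,0],[0,0,0],[0,0,0],[0,0,0],[0,0,0],[0,0,0]]}'
python3 -m inch '{"offset":[[0,0,0],[0,0,0],[0,0,0],[0,0,0],[0,0,0],[0,0,0]],"rotation":[[0,0,0],[0,0,0],[0,0,0],[0,0,0],[0,0,0],[0,0,0]]}' -1 5
python3 -m inch '{"offset":[[0,0,-0.02],[0,0,-0.03],[0,0,-0.03],[0,0,-0.03],[0,0,-0.03],[0,0,-0.03],[0,0,-0.03],[0,0,-0.03]],"rotation":[[0,0,0],[0,0,0],[0,0,0],[0,0,0],[0,0,0],[0,0,0],[0,0,0],[0,0,0]]}' >/dev/null
python3 -m inch '{"offset":[[0,0,-0.03],[0,0,-0.02],[0,0,0],[0,0,0]],"rotation":[[0,0,0.03],[0,0,0.03],[0,0,0.02],[0,0,0]]}'
python3 - <<'E'
from h import *
go((0.583,0.0613,0.16),3.6)
f=env.grab_frame("scene"); cv2.imwrite("pics/s5.png",cv2.resize(f["img"][140:300,230:430],None,fx=3.5,fy=3.5,interpolation=cv2.INTER_CUBIC))
E
```

```text
time: 9.82
position: [0.4716, 0.0495, 0.0336]
tcp_rot: [[0.992, 0.13, 0.0], [0.13, -0.992, -0.0], [0.0, 0.0, -1.0]]
wrist_force: [-0.1, 0.0, 0.1]
opening: 0.651
grasp_force: 0.0
time: 10.32
position: [0.4714, 0.0495, 0.0337]
tcp_rot: [[0.991, 0.13, 0.001], [0.13, -0.991, -0.0], [0.001, 0.0, -1.0]]
wrist_force: [-1.3, -0.2, 5.7]
opening: 0.43
grasp_force: 5.0
time: 11.32
position: [0.471, 0.0495, 0.1729]
tcp_rot: [[0.998, 0.067, 0.0], [0.067, -0.998, -0.0], [0.0, 0.0, -1.0]]
wrist_force: [-0.0, 0.3, -3.1]
opening: 0.427
grasp_force: 5.0
pos [0.471  0.0495 0.1729] yaw 3.8 turn z units 0.005
 offset now [ 0.225 -0.009  0.026]  after turn [ 0.225 -0.009  0.026]
```

View pics/s5.png

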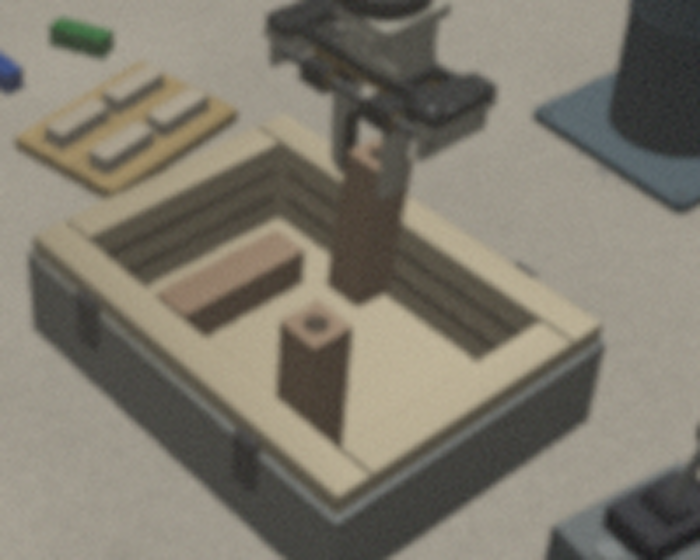

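The second prop hangs near vertical (crop px (370,230)). I'll repeat the same placing.

```bash
python3 -m inch '{"offset":[[0.015,0,0],[0.03,-0.003,0],[0.034,-0.003,0],[0.034,-0.003,0],[0.034,0,0],[0.034,0,0],[0.028,0,0],[0.014,0,0]],"rotation":[[0,0,0],[0,0,0],[0,0,0],[0,0,0],[0,0,0],[0,0,0],[0,0,0],[0,0,0]]}' >/dev/null
python3 -m inch '{"offset":[[0,0,0],[0,0,0],[0,0,0.016],[0,0,0.016],[0,0,0.016],[0,0,0.016],[0,0,0.012],[0,0,0.006]],"rotation":[[0,0,0],[0,0,0],[0,0,0],[0,0,0],[0,0,0],[0,0,0],[0,0,0],[0,0,0]]}'
python3 -m inch '{"offset":[[0,0,0.006],[0,0,0],[0.008,0,0.002],[0.008,0,0.002],[0.008,0,0.002],[0.008,0,0.002],[0.006,0,0.002],[0,0,0]],"rotation":[[0,0,0],[0,0,0],[0,0,0],[0,0,0],[0,0,0],[0,0,0],[0,0,0],[0,0,0]]}'
python3 - <<'E'
from h import *
f=env.grab_frame("scene"); a=f["img"][160:280,270:420]; cv2.imwrite("pics/s6.png",cv2.resize(a,None,fx=5,fy=5,interpolation=cv2.INTER_CUBIC))
E
```

```text
time: 12.7
position: [0.5823, 0.0616, 0.132]
tcp_rot: [[0.998, 0.067, 0.001], [0.067, -0.998, 0.0], [0.001, -0.0, -1.0]]
wrist_force: [1.3, 0.5, 6.8]
opening: 0.433
grasp_force: 5.0
time: 13.37
position: [0.602, 0.0629, 0.1247]
tcp_rot: [[0.998, 0.067, 0.001], [0.067, -0.998, 0.0], [0.001, -0.0, -1.0]]
wrist_force: [-0.5, 0.8, 4.9]
opening: 0.43
grasp_force: 5.0
```

View pics/s6.png

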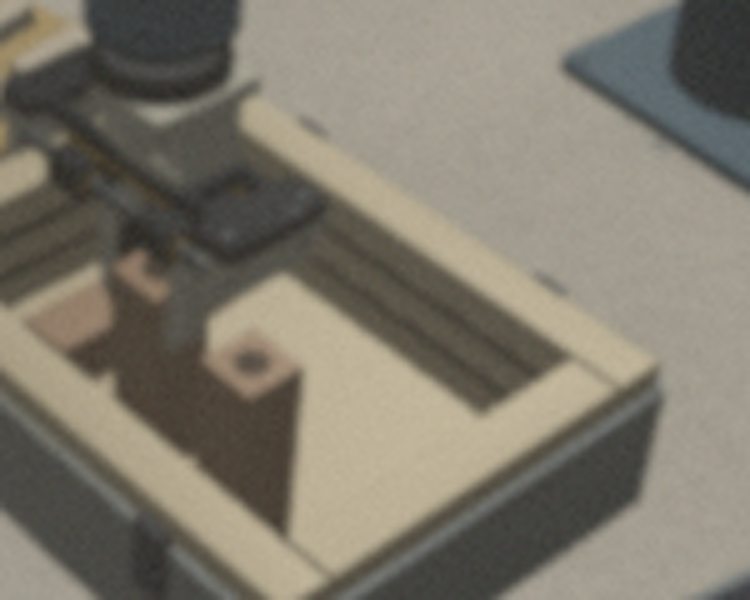

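The second prop looks upright, with its edges parallel to the first one's. I'll release it and approach the third prop.

```bash
python3 -m inch '{"offset":[[0,0,0],[0,0,0],[0,0,0],[0,0,0]],"rotation":[[0,0,0],[0,0,0],[0,0,0],[0,0,0]]}' 0.3
python3 -m inch '{"offset":[[0,0,-0.02],[0,0,-0.04],[0,0,-0.04],[0,0,-0.04],[-0.04,0,-0.04],[-0.05,0.04,0],[-0.05,0.05,0],[-0.05,0.05,0]],"rotation":[[0,0,0],[0,0,0],[0,0,0],[0,0,0],[0,0,0],[0,0,0],[0,0,0],[0,0,0]]}' >/dev/null
python3 -m inch '{"offset":[[-0.035,0.033,0],[0,0,0.05],[0,0,0.06],[0,0,0.06],[0,0,0.06],[0,0,0.03],[0,0,0],[0,0,0]],"rotation":[[0,0,0],[0,0,0],[0,0,0],[0,0,0],[0,0,0],[0,0,0],[0,0,0],[0,0,0]]}'
python3 - <<'E'
from h import *
go((0.4954,-0.0309,0.031),4)
E
```

```text
time: 13.75
position: [0.6006, 0.0628, 0.1236]
tcp_rot: [[0.998, 0.068, -0.001], [0.068, -0.998, -0.0], [-0.001, 0.0, -1.0]]
wrist_force: [-0.5, 0.4, -0.3]
opening: 0.638
grasp_force: 0.0
time: 15.08
position: [0.4943, -0.0311, 0.0843]
tcp_rot: [[0.998, 0.067, -0.001], [0.067, -0.998, 0.0], [-0.001, -0.0, -1.0]]
wrist_force: [-0.5, 0.8, 0.6]
opening: 0.656
grasp_force: 0.0
pos [ 0.4943 -0.0311  0.0843] yaw 3.9 turn z units -0.003
 offset now [ 0.002 -0.     0.107]  after turn [ 0.002 -0.     0.107]
```

```bash
python3 -m inch '{"offset":[[0,0,0.027],[0,0,0.027],[0,0,0.027],[0,0,0.021],[0,0,0],[0,0,0]],"rotation":[[0,0,0],[0,0,0],[0,0,0],[0,0,0],[0,0,0],[0,0,0]]}'
python3 -m inch '{"offset":[[0,0,0],[0,0,0],[0,0,0],[0,0,0],[0,0,0],[0,0,0]],"rotation":[[0,0,0],[0,0,0],[0,0,0],[0,0,0],[0,0,0],[0,0,0]]}' -1 5
python3 -m inch '{"offset":[[0,0,-0.02],[0,0,-0.03],[0,0,-0.03],[0,0,-0.03],[0,0,-0.03],[0,0,-0.03],[0,0,-0.03],[0,0,-0.03]],"rotation":[[0,0,0],[0,0,0],[0,0,0],[0,0,0],[0,0,0],[0,0,0],[0,0,0],[0,0,0]]}' >/dev/null
python3 -m inch '{"offset":[[0,0,-0.03],[0,0,-0.02],[0,0,0],[0,0,0]],"rotation":[[0,0,0],[0,0,0],[0,0,0],[0,0,0]]}'
python3 - <<'E'
from h import *
go((0.588,-0.0247,0.1293),3.8)
f=env.grab_frame("scene"); cv2.imwrite("pics/s7.png",cv2.resize(f["img"][120:300,200:400],None,fx=3.2,fy=3.2,interpolation=cv2.INTER_CUBIC))
E
```

```text
time: 15.58
position: [0.4955, -0.0313, 0.0345]
tcp_rot: [[0.998, 0.068, 0.002], [0.068, -0.998, -0.001], [0.002, 0.001, -1.0]]
wrist_force: [0.1, 0.1, 0.5]
opening: 0.648
grasp_force: 0.0
time: 16.08
position: [0.4951, -0.0312, 0.0339]
tcp_rot: [[0.998, 0.068, 0.001], [0.068, -0.998, -0.0], [0.001, 0.0, -1.0]]
wrist_force: [-1.3, 0.6, 6.7]
opening: 0.433
grasp_force: 5.0
time: 17.08
position: [0.4945, -0.031, 0.1732]
tcp_rot: [[0.998, 0.067, 0.0], [0.067, -0.998, -0.0], [0.0, 0.0, -1.0]]
wrist_force: [0.3, -0.7, -4.9]
opening: 0.427
grasp_force: 5.0
pos [ 0.4945 -0.031   0.1732] yaw 3.9 turn z units 0.002
 offset now [0.187 0.    0.088]  after turn [ 0.188 -0.     0.088]
```

View pics/s7.png

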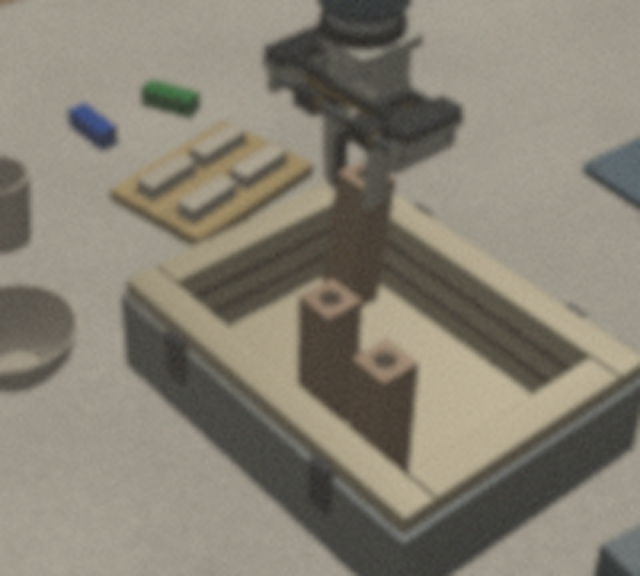

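Two props stand at (330,345) and (385,405), and the third hangs vertical at (362,235). I'll place it the same way, then clear the view for a top measurement.

```bash
python3 -m inch '{"offset":[[0.012,0,0],[0.024,0,0],[0.028,0,0],[0.028,0,0],[0.028,0,0],[0.028,0,0],[0.026,0,0],[0.013,0,0]],"rotation":[[0,0,0],[0,0,0],[0,0,0],[0,0,0],[0,0,0],[0,0,0],[0,0,0],[0,0,0]]}' >/dev/null
python3 -m inch '{"offset":[[0,0,0],[0,0,0],[0,0,0.016],[0,0,0.016],[0,0,0.016],[0,0,0.016],[0,0,0.012],[0,0,0.006]],"rotation":[[0,0,0],[0,0,0],[0,0,0],[0,0,0],[0,0,0],[0,0,0],[0,0,0],[0,0,0]]}'
python3 -m inch '{"offset":[[0,0,0.006],[0,0,0],[0.008,0,0.002],[0.008,0,0.002],[0.008,0,0.002],[0.008,0,0.002],[0.006,0,0.002],[0,0,0]],"rotation":[[0,0,0],[0,0,0],[0,0,0],[0,0,0],[0,0,0],[0,0,0],[0,0,0],[0,0,0]]}'
python3 -m inch '{"offset":[[0,0,0],[0,0,0],[0,0,0],[0,0,0]],"rotation":[[0,0,0],[0,0,0],[0,0,0],[0,0,0]]}' 0.3
python3 -m inch '{"offset":[[0,0,-0.02],[0,0,-0.04],[0,0,-0.04],[0,0,-0.04],[-0.04,0,-0.04],[-0.06,0.05,0],[-0.06,0.06,0],[-0.06,0.06,0]],"rotation":[[0,0,0],[0,0,0],[0,0,0],[0,0,0],[0,0,0],[0,0,0],[0,0,0],[0,0,0]]}' >/dev/null
python3 -m inch '{"offset":[[-0.05,0.06,0],[-0.05,0.06,0],[-0.05,0.06,0],[-0.05,0.06,0],[0,0.05,0],[0,0,0],[0,0,0],[0,0,0]],"rotation":[[0,0,0],[0,0,0],[0,0,0],[0,0,0],[0,0,0],[0,0,0],[0,0,0],[0,0,0]]}'
python3 - <<'E'
from h import *
f=env.grab_frame("top"); h=hsv(f); cv2.imwrite("pics/t8.png",cv2.resize(f["img"][150:350,160:440],None,fx=2.8,fy=2.8))
print(tray(f))
for p in((.597,.151),(.59,.061),(.595,-.024)): print(((proj(f,[*p,.16])-[160,150])*2.8).round(), h[tuple(proj(f,[*p,.16]).round().astype(int)[::-1])])
E
```

```text
time: 18.47
position: [0.5888, -0.0247, 0.1329]
tcp_rot: [[0.998, 0.067, 0.003], [0.067, -0.998, -0.0], [0.003, 0.0, -1.0]]
wrist_force: [0.1, 1.8, 6.9]
opening: 0.431
grasp_force: 5.0
time: 19.13
position: [0.6089, -0.0234, 0.1254]
tcp_rot: [[0.998, 0.067, 0.005], [0.067, -0.998, -0.0], [0.005, 0.0, -1.0]]
wrist_force: [1.0, 0.7, 5.1]
opening: 0.43
grasp_force: 5.0
time: 19.47
position: [0.6064, -0.0235, 0.1238]
tcp_rot: [[0.998, 0.067, -0.001], [0.067, -0.998, 0.0], [-0.001, -0.0, -1.0]]
wrist_force: [0.2, 0.4, 0.1]
opening: 0.637
grasp_force: 0.0
time: 20.8
position: [0.4137, -0.2655, 0.2144]
tcp_rot: [[0.998, 0.067, 0.0], [0.067, -0.998, 0.001], [0.0, -0.001, -1.0]]
wrist_force: [-0.1, 0.5, -0.7]
opening: 0.651
grasp_force: 0.0
([(0.4909, -0.3134, 140, 133, -76.7, [387.0, 246.0])], [(0.4976, -0.2809, 69, 25, 12.2, [375.0, 244.0]), (0.5118, -0.3423, 69, 24, 13.0, [398.0, 238.0])])
[131. 150.] [ 14 116  33]
[234. 157.] [13 96 32]
[332. 150.] [ 14 111  30]
```

View pics/t8.png

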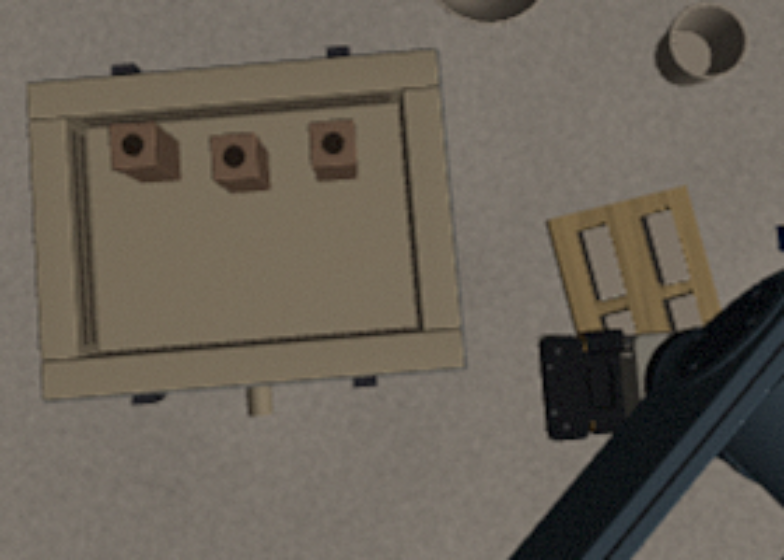

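All three props stand, with top holes at crop px (131,145), (233,155) and (332,143), and the tray hasn't moved. Next I'll take exact prop tops and pick the first bar.

```bash
python3 - <<'E'
from h import *
f=env.grab_frame("top"); h=hsv(f)
m=cv2.inRange(h,(0,0,0),(180,255,52)); m[:193]=0;m[210:]=0;m[:,:198]=0;m[:,290:]=0
for c in cv2.findContours(m,cv2.RETR_EXTERNAL,cv2.CHAIN_APPROX_NONE)[0]:
    if cv2.contourArea(c)>8: M=cv2.moments(c); u=(M['m10']/M['m00'],M['m01']/M['m00']); print(np.round(u,1),cv2.contourArea(c),cast(f,u,.16).round(4))
# top faces: brighter brown than sides
go((.4976,-.2811,.1),13)
E
```

```text
[243.1 205.5] 28.0 [[0.5913 0.0624 0.16  ]]
[278.4 200.8] 27.0 [[ 0.6014 -0.0235  0.16  ]]
[206.9 201.2] 30.0 [[0.603  0.1508 0.16  ]]
pos [ 0.414  -0.2648  0.2143] yaw 3.9 turn z units -0.201
 offset now [0.165 0.044 0.229]  after turn [0.156 0.069 0.229]
```

```bash
python3 -m inch '{"offset":[[0,0,0],[0,0,0],[0.052,0.023,0],[0.052,0.023,0.02],[0.052,0.023,0.05],[0,0,0.06],[0,0,0.06],[0,0,0.04]],"rotation":[[0,0,-0.1],[0,0,-0.1],[0,0,0],[0,0,0],[0,0,0],[0,0,0],[0,0,0],[0,0,0]]}' -0.05 20 >/dev/null
python3 -m inch '{"offset":[[0,0,0.04],[0,0,0],[0,0,0]],"rotation":[[0,0,0],[0,0,0],[0,0,0]]}'
python3 - <<'E'
from h import *
go((.4976,-.2811,.0185),13)
f=env.grab_frame("scene"); cv2.imwrite("pics/s9.png",cv2.resize(f["img"][130:220,200:340],None,fx=5,fy=5,interpolation=cv2.INTER_CUBIC))
E
```

```text
time: 21.82
position: [0.4973, -0.2806, 0.0785]
tcp_rot: [[0.974, 0.225, -0.002], [0.225, -0.974, 0.002], [-0.002, -0.002, -1.0]]
wrist_force: [-0.1, -0.7, 1.1]
opening: 0.477
grasp_force: 0.0
pos [ 0.4973 -0.2806  0.0785] yaw 13.0 turn z units -0.001
 offset now [0.    0.001 0.12 ]  after turn [0.    0.001 0.12 ]
```

View pics/s9.png

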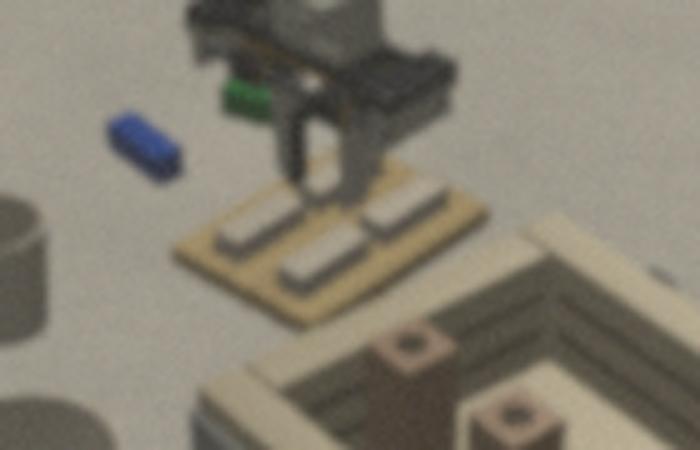

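The open gripper hangs above the near-kiln bar (crop px (325,255)). I'll descend, grip and lift.

```bash
python3 -m inch '{"offset":[[0,0,0.03],[0,0,0.03],[0,0,0.025],[0,0,0.02],[0,0,0.01],[0,0,0],[0,0,0]],"rotation":[[0,0,0],[0,0,0],[0,0,0],[0,0,0],[0,0,0],[0,0,0],[0,0,0]]}'
python3 -m inch '{"offset":[[0,0,0.004],[0,0,0],[0,0,0],[0,0,0],[0,0,0],[0,0,0]],"rotation":[[0,0,0],[0,0,0],[0,0,0],[0,0,0],[0,0,0],[0,0,0]]}' -1 20
python3 -m inch '{"offset":[[0,0,-0.02],[0,0,-0.04],[0,0,-0.06],[0,0,-0.06],[0,0,-0.06],[0,0,-0.06],[0,0,-0.06],[0,0,0]],"rotation":[[0,0,0],[0,0,0],[0,0,0],[0,0,0],[0,0,0],[0,0,0],[0,0,0],[0,0,0]]}'
python3 -c "
from h import *
go((.486,.055,.20),3.6)"
```

```text
time: 22.45
position: [0.498, -0.2825, 0.0224]
tcp_rot: [[0.975, 0.223, 0.001], [0.223, -0.975, -0.001], [0.001, 0.001, -1.0]]
wrist_force: [0.9, -0.1, -0.1]
opening: 0.478
grasp_force: 0.0
time: 22.95
position: [0.4977, -0.2823, 0.0201]
tcp_rot: [[0.975, 0.223, 0.0], [0.223, -0.975, -0.0], [0.0, 0.0, -1.0]]
wrist_force: [-0.7, 1.4, 4.1]
opening: 0.278
grasp_force: 20.0
time: 23.62
position: [0.5001, -0.2844, 0.207]
tcp_rot: [[0.975, 0.223, 0.009], [0.223, -0.975, -0.008], [0.007, 0.009, -1.0]]
wrist_force: [-0.8, -0.3, -0.0]
opening: 0.276
grasp_force: 20.0
pos [ 0.5001 -0.2844  0.207 ] yaw 12.9 turn z units 0.206
 offset now [ 0.124 -0.668  0.009]  after turn [ 0.015 -0.679  0.014]
```

```bash
python3 -m inch '{"offset":[[0,0,0],[0,0,0],[0.003,-0.05,0],[0.003,-0.06,0],[0.003,-0.07,0],[0.003,-0.07,0],[0.003,-0.07,0],[0,-0.07,0]],"rotation":[[0,0,0.103],[0,0,0.103],[0,0,0],[0,0,0],[0,0,0],[0,0,0],[0,0,0],[0,0,0]]}' >/dev/null
python3 -m inch '{"offset":[[0,-0.07,0],[0,-0.07,0],[0,-0.07,0],[0,-0.05,0],[0,-0.029,0],[0,0,0.04],[0,0,0.05],[0,0,0.05]],"rotation":[[0,0,0],[0,0,0],[0,0,0],[0,0,0],[0,0,0],[0,0,0],[0,0,0],[0,0,0]]}' >/dev/null
python3 -m inch '{"offset":[[0,0,0.05],[0,0,0.04],[0,0,0.03],[0,0,0.02],[0,0,0.01],[0,0,0],[0,0,0]],"rotation":[[0,0,0],[0,0,0],[0,0,0],[0,0,0],[0,0,0],[0,0,0],[0,0,0]]}'
python3 -c "
from h import *
go((.486,.055,.035),3.6)"
```

```text
time: 25.53
position: [0.484, 0.057, 0.0551]
tcp_rot: [[0.998, 0.063, 0.001], [0.063, -0.998, -0.0], [0.001, 0.0, -1.0]]
wrist_force: [-0.4, -0.4, -0.8]
opening: 0.276
grasp_force: 20.0
pos [0.484  0.057  0.0551] yaw 3.6 turn z units -0.0
 offset now [0.004 0.004 0.04 ]  after turn [0.004 0.004 0.04 ]
```

```bash
python3 -m inch '{"offset":[[0,0,0.014],[0,0,0.01],[0,0,0.008],[0,0,0.004],[0,0,0.002],[0,0,0],[0,0,0]],"rotation":[[0,0,0],[0,0,0],[0,0,0],[0,0,0],[0,0,0],[0,0,0],[0,0,0]]}'
```

```text
time: 26.12
position: [0.4837, 0.0571, 0.0357]
tcp_rot: [[0.998, 0.063, 0.0], [0.063, -0.998, -0.0], [0.0, 0.0, -1.0]]
wrist_force: [-0.2, -1.1, -0.8]
opening: 0.277
grasp_force: 20.0
```

```bash
python3 -m inch '{"offset":[[0,0,0.002],[0,0,0],[0,0,0]],"rotation":[[0,0,0],[0,0,0],[0,0,0]]}'
python3 -m inch '{"offset":[[0,0,0],[0,0,0],[0,0,0],[0,0,0]],"rotation":[[0,0,0],[0,0,0],[0,0,0],[0,0,0]]}' -0.1
python3 -m inch '{"offset":[[0,0,-0.02],[0,0,-0.05],[0,0,-0.06],[0,0,-0.06],[0,0,-0.06],[0,0,-0.06],[0,0,-0.05],[0,0,0]],"rotation":[[0,0,0],[0,0,0],[0,0,0],[0,0,0],[0,0,0],[0,0,0],[0,0,0],[0,0,0]]}'
python3 - <<'E'
from h import *
f=env.grab_frame("top"); print(tray(f))
go((.5118,-.3427,.1),13)
E
```

```text
time: 26.37
position: [0.4837, 0.057, 0.0347]
tcp_rot: [[0.998, 0.063, 0.0], [0.063, -0.998, -0.0], [0.0, 0.0, -1.0]]
wrist_force: [-0.2, -0.4, -0.9]
opening: 0.276
grasp_force: 20.0
time: 26.7
position: [0.4838, 0.057, 0.0348]
tcp_rot: [[0.998, 0.063, 0.0], [0.063, -0.998, -0.0], [0.0, 0.0, -1.0]]
wrist_force: [0.4, -0.1, -0.2]
opening: 0.448
grasp_force: 0.0
time: 27.37
position: [0.4866, 0.0568, 0.221]
tcp_rot: [[0.998, 0.063, 0.011], [0.063, -0.998, -0.001], [0.011, 0.002, -1.0]]
wrist_force: [1.3, 0.2, 0.3]
opening: 0.449
grasp_force: 0.0
([(0.4645, -0.3196, 187, 140, 13.4, [389.0, 256.0])], [(0.4164, -0.2996, 69, 25, 12.1, [383.0, 274.0]), (0.431, -0.3609, 69, 25, 13.0, [406.0, 269.0]), (0.5118, -0.3422, 69, 24, 13.0, [398.0, 238.0])])
pos [0.4854 0.0569 0.2183] yaw 3.6 turn z units -0.209
 offset now [0.001 0.801 0.238]  after turn [-0.128  0.791  0.237]
```

```bash
python3 -m inch '{"offset":[[0,0,0],[0,0,0],[-0.011,0.06,0],[-0.011,0.07,0],[-0.011,0.07,0],[-0.011,0.07,0],[-0.011,0.07,0],[-0.011,0.07,0]],"rotation":[[0,0,-0.105],[0,0,-0.104],[0,0,0],[0,0,0],[0,0,0],[0,0,0],[0,0,0],[0,0,0]]}' >/dev/null
python3 -m inch '{"offset":[[-0.011,0.07,0],[-0.011,0.07,0],[-0.01,0.07,0],[-0.01,0.07,0],[-0.01,0.06,0],[-0.01,0.041,0],[0,0,0.05],[0,0,0.06]],"rotation":[[0,0,0],[0,0,0],[0,0,0],[0,0,0],[0,0,0],[0,0,0],[0,0,0],[0,0,0]]}' >/dev/null
python3 -m inch '{"offset":[[0,0,0.06],[0,0,0.06],[0,0,0.05],[0,0,0],[0,0,0]],"rotation":[[0,0,0],[0,0,0],[0,0,0],[0,0,0],[0,0,0]]}'
python3 - <<'E'
from h import *
f=env.grab_frame("top"); print(tray(f)[0])
go((.5118,-.3425,.0185),13)
E
```

```text
time: 29.17
position: [0.5089, -0.3414, 0.0726]
tcp_rot: [[0.974, 0.225, -0.004], [0.225, -0.974, 0.004], [-0.003, -0.005, -1.0]]
wrist_force: [-0.1, -0.2, 0.3]
opening: 0.451
grasp_force: 0.0
[(0.4773, -0.3166, 161, 140, 13.2, [377.0, 243.0])]
pos [ 0.5101 -0.3425  0.0746] yaw 13.0 turn z units 0.0
 offset now [0.003 0.001 0.112]  after turn [0.003 0.001 0.112]
```

```bash
python3 -m inch '{"offset":[[0.002,0,0.03],[0,0,0.03],[0,0,0.025],[0,0,0.015],[0,0,0.008],[0,0,0],[0,0,0]],"rotation":[[0,0,0],[0,0,0],[0,0,0],[0,0,0],[0,0,0],[0,0,0],[0,0,0]]}'
python3 -m inch '{"offset":[[0,0,0.003],[0,0,0],[0,0,0],[0,0,0],[0,0,0],[0,0,0]],"rotation":[[0,0,0],[0,0,0],[0,0,0],[0,0,0],[0,0,0],[0,0,0]]}' -1 20
python3 -m inch '{"offset":[[0,0,-0.02],[0,0,-0.04],[0,0,-0.06],[0,0,-0.06],[0,0,-0.06],[0,0,-0.06],[0,0,-0.08],[0,0,-0.02]],"rotation":[[0,0,0],[0,0,0],[0,0,0],[0,0,0],[0,0,0],[0,0,0],[0,0,0],[0,0,0]]}'
python3 -c "
from h import *
go((.6014,-.0235,.21),3.6)"
```

```text
time: 29.8
position: [0.5119, -0.343, 0.0218]
tcp_rot: [[0.974, 0.225, 0.001], [0.225, -0.974, -0.001], [0.001, 0.001, -1.0]]
wrist_force: [-0.9, 0.2, 0.2]
opening: 0.453
grasp_force: 0.0
time: 30.3
position: [0.5115, -0.3427, 0.0197]
tcp_rot: [[0.974, 0.225, 0.001], [0.225, -0.974, -0.001], [0.0, 0.001, -1.0]]
wrist_force: [0.6, 1.0, 4.6]
opening: 0.281
grasp_force: 20.0
time: 30.97
position: [0.5131, -0.3441, 0.2264]
tcp_rot: [[0.974, 0.225, 0.007], [0.225, -0.974, -0.007], [0.005, 0.008, -1.0]]
wrist_force: [0.1, 0.1, 0.0]
opening: 0.276
grasp_force: 20.0
pos [ 0.5131 -0.3441  0.2264] yaw 13.0 turn z units 0.209
 offset now [ 0.316 -0.585  0.03 ]  after turn [ 0.216 -0.629  0.033]
```

```bash
python3 -m inch '{"offset":[[0,0,0],[0,0,0],[0.02,-0.05,0],[0.02,-0.06,0],[0.02,-0.06,0],[0.02,-0.06,0],[0.02,-0.06,0],[0.02,-0.06,0]],"rotation":[[0,0,0.105],[0,0,0.104],[0,0,0],[0,0,0],[0,0,0],[0,0,0],[0,0,0],[0,0,0]]}' >/dev/null
python3 -m inch '{"offset":[[0.02,-0.06,0],[0.02,-0.06,0],[0.02,-0.06,0],[0.02,-0.05,0],[0.016,-0.049,0],[0,0,0],[0,0,0],[0,0,0]],"rotation":[[0,0,0],[0,0,0],[0,0,0],[0,0,0],[0,0,0],[0,0,0],[0,0,0],[0,0,0]]}'
python3 - <<'E'
from h import *
f=env.grab_frame("scene"); cv2.imwrite("pics/s10.png",cv2.resize(f["img"][120:300,200:400],None,fx=3.2,fy=3.2,interpolation=cv2.INTER_CUBIC))
go((.6014,-.0235,.175),3.6)
E
```

```text
time: 32.3
position: [0.5989, -0.0221, 0.2189]
tcp_rot: [[0.998, 0.063, -0.001], [0.063, -0.998, -0.0], [-0.001, 0.0, -1.0]]
wrist_force: [1.2, -0.8, -1.3]
opening: 0.279
grasp_force: 20.0
pos [ 0.599  -0.0227  0.219 ] yaw 3.6 turn z units -0.001
 offset now [0.005 0.002 0.088]  after turn [0.005 0.002 0.088]
```

View pics/s10.png

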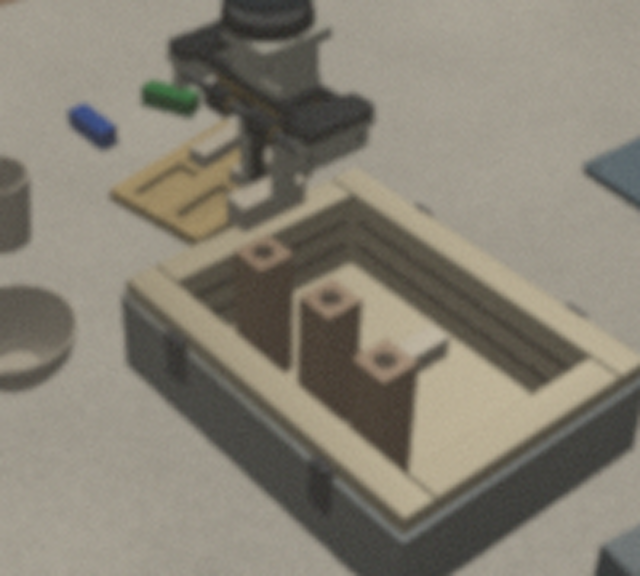

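The floor bar lies in the chamber at (415,345), and the held bar is above prop C. I'll lower it.

```bash
python3 -m inch '{"offset":[[0.005,0.002,0.015],[0,0,0.02],[0,0,0.02],[0,0,0.015],[0,0,0.01],[0,0,0.004],[0,0,0],[0,0,0]],"rotation":[[0,0,0],[0,0,0],[0,0,0],[0,0,0],[0,0,0],[0,0,0],[0,0,0],[0,0,0]]}'
python3 -m inch '{"offset":[[0,0,0.003],[0,0,0],[0,0,0]],"rotation":[[0,0,0],[0,0,0],[0,0,0]]}'
```

```text
time: 33.02
position: [0.602, -0.0227, 0.1772]
tcp_rot: [[0.998, 0.063, 0.0], [0.063, -0.998, -0.0], [0.0, 0.0, -1.0]]
wrist_force: [-0.2, 0.0, -1.2]
opening: 0.276
grasp_force: 20.0
time: 33.27
position: [0.602, -0.0226, 0.176]
tcp_rot: [[0.998, 0.063, 0.001], [0.063, -0.998, -0.0], [0.001, 0.0, -1.0]]
wrist_force: [-0.7, -0.6, 0.1]
opening: 0.279
grasp_force: 20.0
```

```bash
python3 -m inch '{"offset":[[0,0,0.002],[0,0,0],[0,0,0]],"rotation":[[0,0,0],[0,0,0],[0,0,0]]}'
python3 -m inch '{"offset":[[0,0,0.001],[0,0,0],[0,0,0],[0,0,0]],"rotation":[[0,0,0],[0,0,0],[0,0,0],[0,0,0]]}'
```

```text
time: 33.52
position: [0.6018, -0.0226, 0.1747]
tcp_rot: [[0.998, 0.063, 0.0], [0.063, -0.998, -0.0], [0.0, 0.0, -1.0]]
wrist_force: [-0.5, 0.6, 0.6]
opening: 0.274
grasp_force: 20.0
time: 33.85
position: [0.6019, -0.0227, 0.1742]
tcp_rot: [[0.998, 0.063, 0.0], [0.063, -0.998, -0.0], [0.0, 0.0, -1.0]]
wrist_force: [-1.5, -0.1, -0.8]
opening: 0.28
grasp_force: 20.0
```

```bash
python3 -m inch '{"offset":[[0,0,0.001],[0,0,0],[0,0,0],[0,0,0],[0,0,0]],"rotation":[[0,0,0],[0,0,0],[0,0,0],[0,0,0],[0,0,0]]}' -0.1
python3 -m inch '{"offset":[[0,0,-0.01],[0,0,-0.02],[0,0,-0.04],[0,0,-0.04],[-0.07,0.02,0],[-0.07,0.02,0],[-0.07,0.02,0],[-0.05,0.02,0]],"rotation":[[0,0,0],[0,0,0],[0,0,0],[0,0,0],[0,0,0],[0,0,0],[0,0,0],[0,0,0]]}' >/dev/null
python3 -m inch '{"offset":[[-0.07,0.02,0],[-0.05,0.02,0],[0,0,0]],"rotation":[[0,0,0],[0,0,0],[0,0,0]]}'
python3 - <<'E'
from h import *
f=env.grab_frame("top"); print(tray(f)); cv2.imwrite("pics/t11.png",cv2.resize(f["img"][150:350,160:440],None,fx=2.8,fy=2.8))
h=hsv(f); m=cv2.inRange(h,(0,0,88),(40,54,255)); m[:185]=0;m[270:]=0;m[:,:190]=0;m[:,310:]=0
print(rects(f,m,.186),rects(f,m,.046))
go((.4161,-.2997,.1),13)
E
```

```text
time: 34.27
position: [0.6019, -0.0227, 0.1738]
tcp_rot: [[0.998, 0.063, 0.0], [0.063, -0.998, -0.0], [0.0, 0.0, -1.0]]
wrist_force: [-0.0, 0.5, -0.5]
opening: 0.451
grasp_force: 0.0
time: 35.18
position: [0.4125, -0.0954, 0.2298]
tcp_rot: [[0.998, 0.061, -0.001], [0.061, -0.998, -0.001], [-0.001, 0.001, -1.0]]
wrist_force: [0.2, -0.2, -0.6]
opening: 0.452
grasp_force: 0.0
([(0.4645, -0.3197, 187, 140, 13.3, [389.0, 255.0])], [(0.4161, -0.2997, 70, 25, 12.1, [383.0, 274.0]), (0.4313, -0.361, 68, 25, 12.7, [406.0, 268.0])])
[(0.4835, 0.043, 61, 24, 3.7, [250.0, 250.0]), (0.6015, -0.022, 70, 24, 2.1, [278.0, 199.0])] [(0.484, 0.0558, 70, 27, 3.7, [250.0, 250.0]), (0.6192, -0.0186, 80, 28, 2.1, [278.0, 199.0])]
pos [ 0.4147 -0.0952  0.2301] yaw 3.5 turn z units -0.212
 offset now [-0.022  0.408  0.261]  after turn [-0.089  0.399  0.26 ]
```

View pics/t11.png

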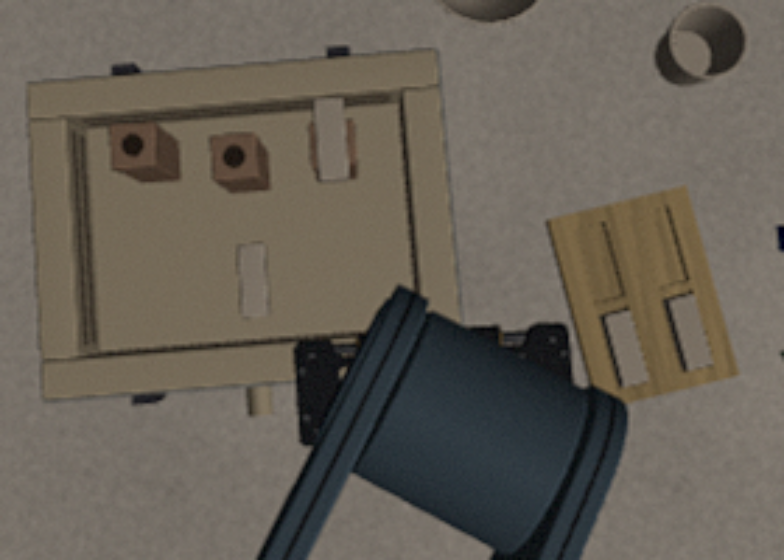

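The bar lies centred on prop C at (332,138), the floor bar is at (254,280), and two bars are left in the tray at (625,345) and (692,330). That was the last picture I may view, so from here I check numerically. Next is the third bar.

```bash
python3 -m inch '{"offset":[[0,0,0],[0,0,0],[-0.013,0.057,0],[-0.013,0.057,0],[-0.013,0.057,0],[-0.013,0.057,0],[-0.013,0.057,0],[-0.012,0.057,0]],"rotation":[[0,0,-0.106],[0,0,-0.106],[0,0,0],[0,0,0],[0,0,0],[0,0,0],[0,0,0],[0,0,0]]}' >/dev/null
python3 -m inch '{"offset":[[-0.012,0.057,0],[0,0,0.06],[0,0,0.06],[0,0,0.06],[0,0,0.06],[0,0,0.06],[0,0,0],[0,0,0]],"rotation":[[0,0,0],[0,0,0],[0,0,0],[0,0,0],[0,0,0],[0,0,0],[0,0,0],[0,0,0]]}'
python3 - <<'E'
from h import *
go((.4161,-.2997,.0185),13)
f=env.grab_frame("scene"); print([proj(f,[*p,.032]).round() for p in((.4161,-.2997),(.4313,-.361))])
h=hsv(f); m=cv2.inRange(h,(0,0,120),(40,50,255)); m[:150]=0;m[195:]=0;m[:,:230]=0;m[:,300:]=0
print(rects(f,m,.032,15))
E
```

```text
time: 36.57
position: [0.4183, -0.2983, 0.078]
tcp_rot: [[0.974, 0.228, -0.002], [0.228, -0.974, 0.002], [-0.001, -0.003, -1.0]]
wrist_force: [0.3, -0.5, 0.5]
opening: 0.448
grasp_force: 0.0
pos [ 0.4183 -0.2983  0.078 ] yaw 13.2 turn z units 0.004
 offset now [-0.005  0.002  0.119]  after turn [-0.005  0.002  0.119]
[array([281., 169.]), array([268., 163.])]
[(0.4743, -0.3283, 278, 266, 54.5, [266.0, 170.0])]
```

```bash
python3 -m inch '{"offset":[[-0.005,0.002,0.03],[0,0,0.03],[0,0,0.03],[0,0,0.015],[0,0,0.009],[0,0,0],[0,0,0]],"rotation":[[0,0,0],[0,0,0],[0,0,0],[0,0,0],[0,0,0],[0,0,0],[0,0,0]]}'
python3 -m inch '{"offset":[[0,0,0.004],[0,0,0],[0,0,0],[0,0,0],[0,0,0],[0,0,0]],"rotation":[[0,0,0],[0,0,0],[0,0,0],[0,0,0],[0,0,0],[0,0,0]]}' -1 20
python3 -m inch '{"offset":[[0,0,-0.02],[0,0,-0.04],[0,0,-0.06],[0,0,-0.06],[0,0,-0.06],[0,0,-0.06],[0,0,-0.08],[0,0,-0.02]],"rotation":[[0,0,0],[0,0,0],[0,0,0],[0,0,0],[0,0,0],[0,0,0],[0,0,0],[0,0,0]]}'
python3 -c "
from h import *
go((.5913,.0624,.21),3.6)"
```

```text
time: 37.2
position: [0.4166, -0.3011, 0.0228]
tcp_rot: [[0.974, 0.227, 0.001], [0.227, -0.974, -0.001], [0.001, 0.002, -1.0]]
wrist_force: [-0.3, -0.3, -1.0]
opening: 0.449
grasp_force: 0.0
time: 37.7
position: [0.416, -0.3006, 0.0201]
tcp_rot: [[0.974, 0.227, 0.0], [0.227, -0.974, -0.0], [0.0, 0.001, -1.0]]
wrist_force: [-0.8, 0.9, 4.6]
opening: 0.275
grasp_force: 20.0
time: 38.37
position: [0.4175, -0.3022, 0.2262]
tcp_rot: [[0.974, 0.227, 0.006], [0.227, -0.974, -0.007], [0.004, 0.008, -1.0]]
wrist_force: [0.4, -0.8, -0.5]
opening: 0.28
grasp_force: 20.0
pos [ 0.4175 -0.3022  0.2262] yaw 13.1 turn z units 0.212
 offset now [ 0.504 -0.631  0.029]  after turn [ 0.393 -0.706  0.032]
```

```bash
python3 -m inch '{"offset":[[0,0,0],[0,0,0],[0,-0.05,0],[0,-0.06,0],[0,-0.07,0],[0,-0.07,0],[0,-0.07,0],[0,-0.07,0]],"rotation":[[0,0,0.106],[0,0,0.106],[0,0,0],[0,0,0],[0,0,0],[0,0,0],[0,0,0],[0,0,0]]}' >/dev/null
python3 -m inch '{"offset":[[0.02,-0.07,0],[0.02,-0.07,0],[0.03,-0.07,0],[0.05,-0.06,0],[0.05,-0.046,0],[0.06,0,0],[0.06,0,0],[0.05,0,0]],"rotation":[[0,0,0],[0,0,0],[0,0,0],[0,0,0],[0,0,0],[0,0,0],[0,0,0],[0,0,0]]}' >/dev/null
python3 -m inch '{"offset":[[0.03,0,0],[0.023,0,0],[0,0,0],[0,0,0]],"rotation":[[0,0,0],[0,0,0],[0,0,0],[0,0,0]]}'
python3 -c "
from h import *
go((.5913,.0624,.1745),3.6)"
```

```text
time: 40.03
position: [0.5893, 0.0643, 0.2189]
tcp_rot: [[0.998, 0.063, -0.002], [0.063, -0.998, 0.0], [-0.002, -0.0, -1.0]]
wrist_force: [0.0, -0.3, -0.9]
opening: 0.279
grasp_force: 20.0
pos [0.5893 0.0643 0.2189] yaw 3.6 turn z units 0.0
 offset now [0.004 0.004 0.089]  after turn [0.004 0.004 0.089]
```

```bash
python3 -m inch '{"offset":[[0.004,0.004,0.015],[0,0,0.02],[0,0,0.02],[0,0,0.015],[0,0,0.01],[0,0,0.005],[0,0,0],[0,0,0]],"rotation":[[0,0,0],[0,0,0],[0,0,0],[0,0,0],[0,0,0],[0,0,0],[0,0,0],[0,0,0]]}'
python3 -m inch '{"offset":[[0,0,0.003],[0,0,0.002],[0,0,0],[0,0,0]],"rotation":[[0,0,0],[0,0,0],[0,0,0],[0,0,0]]}'
```

```text
time: 40.7
position: [0.5919, 0.0624, 0.1772]
tcp_rot: [[0.998, 0.063, 0.0], [0.063, -0.998, 0.0], [0.0, -0.0, -1.0]]
wrist_force: [0.2, 0.6, -0.4]
opening: 0.283
grasp_force: 20.0
time: 41.03
position: [0.592, 0.0624, 0.1748]
tcp_rot: [[0.998, 0.063, 0.0], [0.063, -0.998, -0.0], [0.0, 0.0, -1.0]]
wrist_force: [-0.1, 0.0, -0.7]
opening: 0.276
grasp_force: 20.0
```

Under 1 mm from seating. I'll release, back out and look at the tray.

```bash
python3 -m inch '{"offset":[[0,0,0.001],[0,0,0],[0,0,0]],"rotation":[[0,0,0],[0,0,0],[0,0,0]]}'
python3 -m inch '{"offset":[[0,0,0],[0,0,0],[0,0,0],[0,0,0]],"rotation":[[0,0,0],[0,0,0],[0,0,0],[0,0,0]]}' -0.1
python3 -m inch '{"offset":[[0,0,-0.01],[0,0,-0.02],[0,0,-0.04],[0,0,-0.04],[-0.07,0,0],[-0.07,0,0],[-0.07,0,0],[-0.07,0,0]],"rotation":[[0,0,0],[0,0,0],[0,0,0],[0,0,0],[0,0,0],[0,0,0],[0,0,0],[0,0,0]]}' >/dev/null
python3 -m inch '{"offset":[[-0.07,0.02,0],[0,0.06,0],[0,0.06,0],[0,0.06,0],[0,0.06,0],[0,0,0],[0,0,0]],"rotation":[[0,0,0],[0,0,0],[0,0,0],[0,0,0],[0,0,0],[0,0,0],[0,0,0]]}'
cat >> h.py <<'E'
def kiln(f):
    h=hsv(f); m=cv2.inRange(h,(0,0,88),(40,54,255)); m[:180]=0;m[270:]=0;m[:,:190]=0;m[:,310:]=0
    for r in rects(f,m,.186): print(" top",r)
    for r in rects(f,m,.046): print(" floor",r)
E
python3 - <<'E'
from h import *
f=env.grab_frame("top"); print(tray(f)); kiln(f)
go((.4311,-.361,.1),13)
E
```

```text
time: 41.28
position: [0.5919, 0.0624, 0.1742]
tcp_rot: [[0.998, 0.063, 0.0], [0.063, -0.998, -0.0], [0.0, 0.0, -1.0]]
wrist_force: [-0.7, -1.3, -1.0]
opening: 0.278
grasp_force: 20.0
time: 41.62
position: [0.592, 0.0624, 0.1743]
tcp_rot: [[0.998, 0.063, 0.0], [0.063, -0.998, -0.0], [0.0, 0.0, -1.0]]
wrist_force: [-0.5, 0.1, -0.4]
opening: 0.449
grasp_force: 0.0
time: 42.87
position: [0.4257, -0.0797, 0.2301]
tcp_rot: [[0.998, 0.059, 0.001], [0.059, -0.998, -0.0], [0.001, 0.001, -1.0]]
wrist_force: [-0.5, -0.1, -0.1]
opening: 0.45
grasp_force: 0.0
([(0.4643, -0.3198, 188, 140, 13.2, [389.0, 256.0])], [(0.4313, -0.361, 68, 25, 12.7, [406.0, 268.0])])
 top (0.4834, 0.0436, 61, 23, -0.2, [250.0, 250.0])
 top (0.5908, 0.0619, 70, 27, 2.8, [242.0, 204.0])
 top (0.6015, -0.0221, 70, 24, 2.3, [278.0, 199.0])
 floor (0.4838, 0.0566, 69, 27, -0.2, [250.0, 250.0])
 floor (0.607, 0.0776, 81, 30, 2.8, [242.0, 204.0])
 floor (0.6192, -0.0187, 80, 28, 2.3, [278.0, 199.0])
pos [ 0.4255 -0.0786  0.2298] yaw 3.5 turn z units -0.211
 offset now [-0.023  0.564  0.26 ]  after turn [-0.116  0.553  0.26 ]
```

```bash
python3 -m inch '{"offset":[[0,0,0],[0,0,0],[-0.013,0.055,0],[-0.013,0.062,0],[-0.013,0.062,0],[-0.013,0.062,0],[-0.013,0.062,0],[-0.013,0.062,0]],"rotation":[[0,0,-0.106],[0,0,-0.105],[0,0,0],[0,0,0],[0,0,0],[0,0,0],[0,0,0],[0,0,0]]}' >/dev/null
python3 -m inch '{"offset":[[-0.013,0.062,0],[-0.013,0.062,0],[-0.012,0.064,0],[0,0,0.06],[0,0,0.06],[0,0,0.06],[0,0,0.06],[0,0,0.06]],"rotation":[[0,0,0],[0,0,0],[0,0,0],[0,0,0],[0,0,0],[0,0,0],[0,0,0],[0,0,0]]}' >/dev/null
python3 -m inch '{"offset":[[0,0,0],[0,0,0]],"rotation":[[0,0,0],[0,0,0]]}'
python3 - <<'E'
from h import *
go((.4311,-.361,.0185),13)
f=env.grab_frame("top"); print(tray(f))
E
```

```text
time: 44.42
position: [0.4316, -0.3588, 0.0785]
tcp_rot: [[0.974, 0.228, -0.002], [0.228, -0.974, 0.003], [-0.001, -0.003, -1.0]]
wrist_force: [-0.7, 0.7, 0.6]
opening: 0.453
grasp_force: 0.0
pos [ 0.4316 -0.3588  0.0785] yaw 13.2 turn z units 0.004
 offset now [-0.002  0.005  0.12 ]  after turn [-0.002  0.004  0.12 ]
([(0.4645, -0.3195, 187, 140, 13.3, [385.0, 253.0])], [])
```

```bash
python3 -m inch '{"offset":[[-0.001,0.004,0.03],[0,0,0.03],[0,0,0.03],[0,0,0.015],[0,0,0.009],[0,0,0],[0,0,0]],"rotation":[[0,0,0],[0,0,0],[0,0,0],[0,0,0],[0,0,0],[0,0,0],[0,0,0]]}'
python3 -m inch '{"offset":[[0,0,0.004],[0,0,0],[0,0,0],[0,0,0],[0,0,0],[0,0,0]],"rotation":[[0,0,0],[0,0,0],[0,0,0],[0,0,0],[0,0,0],[0,0,0]]}' -1 20
python3 -m inch '{"offset":[[0,0,-0.02],[0,0,-0.04],[0,0,-0.06],[0,0,-0.06],[0,0,-0.06],[0,0,-0.06],[0,0,-0.08],[0,0,-0.02]],"rotation":[[0,0,0],[0,0,0],[0,0,0],[0,0,0],[0,0,0],[0,0,0],[0,0,0],[0,0,0]]}'
python3 -c "
from h import *
go((.603,.1508,.21),3.6)"
```

```text
time: 45.05
position: [0.4322, -0.3635, 0.0234]
tcp_rot: [[0.974, 0.227, 0.001], [0.227, -0.974, -0.001], [0.001, 0.002, -1.0]]
wrist_force: [-0.9, 0.6, 0.4]
opening: 0.452
grasp_force: 0.0
time: 45.55
position: [0.4317, -0.363, 0.0206]
tcp_rot: [[0.974, 0.227, 0.0], [0.227, -0.974, -0.0], [0.0, 0.0, -1.0]]
wrist_force: [-0.1, 0.6, 4.2]
opening: 0.281
grasp_force: 20.0
time: 46.22
position: [0.4331, -0.3648, 0.227]
tcp_rot: [[0.974, 0.227, 0.006], [0.227, -0.974, -0.008], [0.004, 0.009, -1.0]]
wrist_force: [0.5, -0.7, 1.2]
opening: 0.274
grasp_force: 20.0
pos [ 0.4331 -0.3648  0.227 ] yaw 13.1 turn z units 0.211
 offset now [ 0.564 -0.928  0.028]  after turn [ 0.404 -1.008  0.034]
```

```bash
python3 -m inch '{"offset":[[0,0,0],[0,0,0],[0,-0.05,0],[0,-0.06,0],[0,-0.07,0],[0,-0.07,0],[0,-0.07,0],[0,-0.07,0]],"rotation":[[0,0,0.106],[0,0,0.105],[0,0,0],[0,0,0],[0,0,0],[0,0,0],[0,0,0],[0,0,0]]}' >/dev/null
python3 -m inch '{"offset":[[0,-0.07,0],[0,-0.07,0],[0,-0.07,0],[0,-0.07,0],[0.01,-0.07,0],[0.02,-0.07,0],[0.02,-0.07,0],[0.03,-0.07,0]],"rotation":[[0,0,0],[0,0,0],[0,0,0],[0,0,0],[0,0,0],[0,0,0],[0,0,0],[0,0,0]]}' >/dev/null
python3 -m inch '{"offset":[[0.05,-0.058,0],[0.06,0,0],[0.06,0,0],[0.06,0,0],[0.05,0,0],[0.04,0,0],[0,0,0],[0,0,0]],"rotation":[[0,0,0],[0,0,0],[0,0,0],[0,0,0],[0,0,0],[0,0,0],[0,0,0],[0,0,0]]}'
python3 -c "
from h import *
go((.603,.1508,.1745),3.6)"
```

```text
time: 48.22
position: [0.5994, 0.1525, 0.2191]
tcp_rot: [[0.998, 0.063, -0.002], [0.063, -0.998, -0.0], [-0.002, 0.0, -1.0]]
wrist_force: [-1.4, 0.4, -1.4]
opening: 0.277
grasp_force: 20.0
pos [0.5994 0.1525 0.2191] yaw 3.6 turn z units -0.0
 offset now [0.007 0.004 0.089]  after turn [0.007 0.004 0.089]
```

```bash
python3 -m inch '{"offset":[[0.006,0.003,0.015],[0,0,0.02],[0,0,0.02],[0,0,0.015],[0,0,0.01],[0,0,0.005],[0,0,0],[0,0,0]],"rotation":[[0,0,0],[0,0,0],[0,0,0],[0,0,0],[0,0,0],[0,0,0],[0,0,0],[0,0,0]]}'
python3 -m inch '{"offset":[[0,0,0.003],[0,0,0.002],[0,0,0],[0,0,0]],"rotation":[[0,0,0],[0,0,0],[0,0,0],[0,0,0]]}'
```

```text
time: 48.88
position: [0.6026, 0.1514, 0.1778]
tcp_rot: [[0.998, 0.063, 0.0], [0.063, -0.998, 0.0], [0.0, -0.0, -1.0]]
wrist_force: [0.1, -0.9, -0.4]
opening: 0.277
grasp_force: 20.0
time: 49.22
position: [0.6026, 0.1514, 0.1753]
tcp_rot: [[0.998, 0.063, 0.0], [0.063, -0.998, 0.0], [0.0, -0.0, -1.0]]
wrist_force: [-0.4, -0.2, -1.6]
opening: 0.274
grasp_force: 20.0
```

```bash
python3 -m inch '{"offset":[[0,0,0.001],[0,0,0],[0,0,0]],"rotation":[[0,0,0],[0,0,0],[0,0,0]]}'
python3 -m inch '{"offset":[[0,0,0],[0,0,0],[0,0,0],[0,0,0]],"rotation":[[0,0,0],[0,0,0],[0,0,0],[0,0,0]]}' -0.1
python3 -m inch '{"offset":[[0,0,-0.01],[0,0,-0.02],[0,0,-0.04],[0,0,-0.04],[-0.07,0,0],[-0.07,0,0],[-0.07,0,0],[-0.07,0,0]],"rotation":[[0,0,0],[0,0,0],[0,0,0],[0,0,0],[0,0,0],[0,0,0],[0,0,0],[0,0,0]]}' >/dev/null
python3 -m inch '{"offset":[[-0.07,0,0],[-0.07,0,0],[-0.05,0,0],[0,0,0],[0,0,0]],"rotation":[[0,0,0],[0,0,0],[0,0,0],[0,0,0],[0,0,0]]}'
python3 - <<'E'
from h import *
f=env.grab_frame("top"); kiln(f); h=hsv(f)
# knob: darkest blob near the lever in both views
for n,f,(u0,u1,v0,v1) in (("top",f,(98,160,225,295)),("scene",env.grab_frame("scene"),(370,460,250,325))):
    g=f["img"].max(2)[v0:v1,u0:u1]
    for t in(12,20,30,45):
        m=((cv2.GaussianBlur(g,(3,3),0)<t)*255).astype(np.uint8)
        for c in cv2.findContours(m,cv2.RETR_EXTERNAL,cv2.CHAIN_APPROX_NONE)[0]:
            if cv2.contourArea(c)>8: (x,y),r=cv2.minEnclosingCircle(c); print(n,t,round(x+u0,1),round(y+v0,1),"r",round(r,1),cv2.contourArea(c))
E
```

```text
time: 49.47
position: [0.6026, 0.1514, 0.1747]
tcp_rot: [[0.998, 0.063, 0.0], [0.063, -0.998, 0.0], [0.0, -0.0, -1.0]]
wrist_force: [-0.2, 0.2, -0.5]
opening: 0.282
grasp_force: 20.0
time: 49.8
position: [0.6026, 0.1514, 0.1748]
tcp_rot: [[0.998, 0.063, 0.0], [0.063, -0.998, 0.0], [0.0, 0.0, -1.0]]
wrist_force: [0.2, -0.3, -0.8]
opening: 0.445
grasp_force: 0.0
time: 50.88
position: [0.3679, 0.1367, 0.2311]
tcp_rot: [[0.998, 0.063, 0.003], [0.063, -0.998, 0.0], [0.003, -0.0, -1.0]]
wrist_force: [0.0, 0.1, 1.0]
opening: 0.452
grasp_force: 0.0
 top (0.4838, 0.0436, 61, 24, 4.7, [250.0, 250.0])
 top (0.5909, 0.0619, 70, 27, 2.8, [242.0, 204.0])
 top (0.6012, 0.1497, 70, 28, 3.2, [205.0, 201.0])
 top (0.6015, -0.0227, 71, 25, 4.2, [278.0, 199.0])
 floor (0.4843, 0.0566, 70, 27, 4.7, [250.0, 250.0])
 floor (0.6071, 0.0776, 80, 30, 2.8, [242.0, 204.0])
 floor (0.6189, 0.1782, 81, 32, 3.2, [205.0, 201.0])
 floor (0.6193, -0.0195, 81, 28, 4.2, [278.0, 199.0])
top 12 124.0 276.5 r 8.4 54.5
top 12 111.0 271.5 r 4.3 16.0
top 20 119.5 275.5 r 13.3 167.5
top 30 119.7 274.4 r 13.5 204.5
top 30 121.5 255.5 r 5.5 21.5
top 45 123.1 263.1 r 20.0 735.5
scene 45 420.0 288.0 r 16.0 61.0
scene 45 434.3 264.3 r 3.5 28.0
```

All four bars are in place. Next I'll triangulate the knob and find the controller's yaw.

```bash
python3 - <<'E'
from h import *
from scipy.optimize import least_squares
t=env.grab_frame("top"); s=env.grab_frame("scene")
r=least_squares(lambda p: np.r_[proj(t,p)-[111,272],proj(s,p)-[434.3,264.3]],[.43,.39,.14]); p=r.x; print("knob",p.round(4),r.fun.round(1))
h=hsv(t); m=cv2.inRange(h,(90,20,30),(130,140,110)); m[:225]=0;m[292:]=0;m[:,:100]=0;m[:,165:]=0
m=cv2.morphologyEx(m,cv2.MORPH_CLOSE,np.ones((9,9)));print("ctl",rects(t,m,.06))
q=cast(t,np.array([(55,192),(142,197),(133,307),(42,302)])/2.3+[90,150],.06); print(q.round(3))
go((p[0]-.045,p[1],.22),3.6)
E
```

```text
knob [0.4336 0.3904 0.1402] [ 0.1 -0.1  0.2 -0. ]
ctl [(0.464, 0.3917, 68, 54, -4.4, [124.0, 258.0])]
[[0.532 0.421 0.06 ]
 [0.525 0.318 0.06 ]
 [0.399 0.326 0.06 ]
 [0.405 0.432 0.06 ]]
pos [0.3694 0.1366 0.23  ] yaw 3.6 turn z units -0.0
 offset now [ 0.07  -0.504  0.02 ]  after turn [ 0.07  -0.504  0.02 ]
```

```bash
python3 -m inch '{"offset":[[0,0,0],[0,0,0],[0,-0.06,0],[0,-0.07,0],[0,-0.07,0],[0,-0.07,0],[0,-0.07,0],[0,-0.07,0]],"rotation":[[0,0,0.089],[0,0,0.089],[0,0,0],[0,0,0],[0,0,0],[0,0,0],[0,0,0],[0,0,0]]}' -1 >/dev/null
python3 -m inch '{"offset":[[0.003,-0.06,0],[0,-0.044,0],[0,0,0],[0,0,0]],"rotation":[[0,0,0],[0,0,0],[0,0,0],[0,0,0]]}'
python3 -c "
from h import *
go((.39,.393,.122),-4.4)"
```

```text
time: 52.08
position: [0.3896, 0.3937, 0.2284]
tcp_rot: [[0.997, -0.075, -0.002], [-0.075, -0.997, -0.001], [-0.001, 0.001, -1.0]]
wrist_force: [0.5, -0.5, -0.3]
opening: 0.007
grasp_force: 0.0
pos [0.3896 0.3937 0.2284] yaw -4.3 turn z units 0.002
 offset now [0.001 0.001 0.213]  after turn [0.001 0.001 0.213]
```

```bash
python3 -m inch '{"offset":[[0,0,0.05],[0,0,0.05],[0,0,0.05],[0,0,0.04],[0,0,0.023],[0,0,0],[0,0,0]],"rotation":[[0,0,0],[0,0,0],[0,0,0],[0,0,0],[0,0,0],[0,0,0],[0,0,0]]}'
python3 -m inch '{"offset":[[0.02,0,0],[0.02,0,0],[0.02,0,0],[0.02,0,0],[0.02,0,0],[0.02,0,0],[0.02,0,0],[0,0,0]],"rotation":[[0,0,0],[0,0,0],[0,0,0],[0,0,0],[0,0,0],[0,0,0],[0,0,0],[0,0,0]]}'
python3 -m inch '{"offset":[[0.01,0,0],[0.01,0,0],[0.01,0,0],[0,0,0],[0,0,0]],"rotation":[[0,0,0],[0,0,0],[0,0,0],[0,0,0],[0,0,0]]}'
```

```text
time: 52.67
position: [0.3894, 0.3916, 0.1228]
tcp_rot: [[0.997, -0.078, -0.001], [-0.078, -0.997, -0.001], [-0.001, 0.001, -1.0]]
wrist_force: [0.6, 0.2, 0.3]
opening: 0.002
grasp_force: 0.0
time: 53.33
position: [0.4617, 0.3871, 0.1231]
tcp_rot: [[0.997, -0.078, 0.002], [-0.078, -0.997, 0.0], [0.002, -0.0, -1.0]]
wrist_force: [-0.1, -0.7, -0.1]
opening: 0.005
grasp_force: 0.0
time: 53.75
position: [0.4744, 0.3862, 0.1232]
tcp_rot: [[0.997, -0.077, 0.0], [-0.077, -0.997, 0.0], [0.0, -0.0, -1.0]]
wrist_force: [0.2, 0.6, 0.1]
opening: 0.008
grasp_force: 0.1
```

```bash
python3 -m inch '{"offset":[[0.008,0,0],[0.006,0,0],[0,0,0],[0,0,0]],"rotation":[[0,0,0],[0,0,0],[0,0,0],[0,0,0]]}'
python3 -m inch '{"offset":[[0.006,0,0],[0,0,0],[0,0,0]],"rotation":[[0,0,0],[0,0,0],[0,0,0]]}'
python3 - <<'E'
from h import *
s=env.grab_frame("scene"); g=cv2.GaussianBlur(s["img"].max(2),(3,3),0)[250:325,360:460]; m=((g<45)*255).astype(np.uint8)
for c in cv2.findContours(m,cv2.RETR_EXTERNAL,cv2.CHAIN_APPROX_NONE)[0]:
    if cv2.contourArea(c)>8: print(cv2.minEnclosingCircle(c),cv2.contourArea(c))
print(proj(s,(.5,.385,.14))-[360,250])
E
```

```text
time: 54.08
position: [0.4759, 0.3861, 0.1227]
tcp_rot: [[0.997, -0.076, -0.009], [-0.076, -0.997, -0.001], [-0.009, 0.001, -1.0]]
wrist_force: [-12.8, 0.7, 5.4]
opening: 0.006
grasp_force: 6.7
time: 54.33
position: [0.4762, 0.3861, 0.1226]
tcp_rot: [[0.997, -0.076, -0.014], [-0.076, -0.997, -0.001], [-0.014, 0.002, -1.0]]
wrist_force: [-19.9, 2.0, 10.0]
opening: 0.002
grasp_force: 10.1
((60.5, 38.0), 16.53037452697754) 58.5
((54.934783935546875, 24.80434799194336), 4.328862190246582) 45.0
((91.5, 17.0), 7.566473007202148) 26.0
((75.5, 4.5), 7.905794143676758) 15.0
((58.5, 5.5), 8.514793395996094) 37.0
[54.19706029 24.60409261]
```

The lever hits its stop (20 N), and the knob is where full throw predicts. I'll back off, verify and hand in.

```bash
python3 -m inch '{"offset":[[-0.03,0,0],[-0.05,0,0],[-0.06,0,0],[-0.06,0,0],[0,0,-0.06],[0,0,-0.06],[0,0,-0.06],[0,0,0]],"rotation":[[0,0,0],[0,0,0],[0,0,0],[0,0,0],[0,0,0],[0,0,0],[0,0,0],[0,0,0]]}'
python3 -m inch '{"offset":[[0,0,0],[0,0,0],[0,0,0],[0,0,0],[0,0,0],[0,0,0]],"rotation":[[0,0,0],[0,0,0],[0,0,0],[0,0,0],[0,0,0],[0,0,0]]}'
python3 - <<'E'
from h import *
f=env.grab_frame("top"); kiln(f)
s=env.grab_frame("scene"); g=cv2.GaussianBlur(s["img"].max(2),(3,3),0)[250:325,360:460]; m=((g<45)*255).astype(np.uint8)
print([(cv2.minEnclosingCircle(c),cv2.contourArea(c)) for c in cv2.findContours(m,cv2.RETR_EXTERNAL,cv2.CHAIN_APPROX_NONE)[0] if cv2.contourArea(c)>8])
E
```

```text
time: 55.05
position: [0.387, 0.3953, 0.22]
tcp_rot: [[0.997, -0.076, 0.01], [-0.076, -0.997, 0.007], [0.01, -0.007, -1.0]]
wrist_force: [1.2, 0.9, 1.3]
opening: 0.006
grasp_force: 0.0
time: 55.55
position: [0.384, 0.3929, 0.2122]
tcp_rot: [[0.997, -0.077, -0.001], [-0.077, -0.997, -0.001], [-0.001, 0.001, -1.0]]
wrist_force: [0.2, -0.0, -0.4]
opening: 0.008
grasp_force: 0.0
 top (0.4834, 0.0436, 60, 23, -0.2, [250.0, 250.0])
 top (0.591, 0.062, 70, 26, 2.5, [242.0, 204.0])
 top (0.6015, 0.15, 71, 27, 3.2, [205.0, 201.0])
 top (0.6015, -0.0222, 70, 24, 2.6, [278.0, 199.0])
 floor (0.4839, 0.0566, 69, 27, -0.2, [250.0, 250.0])
 floor (0.6071, 0.0777, 80, 30, 2.5, [242.0, 204.0])
 floor (0.6192, 0.1785, 81, 31, 3.2, [205.0, 201.0])
 floor (0.6192, -0.0189, 80, 28, 2.6, [278.0, 199.0])
[(((60.5, 38.5), 16.507673263549805), 65.5), (((54.42856979370117, 24.89285659790039), 4.146805763244629), 41.0)]
```

```bash
python3 -c "
from station import env
print(env.finish_job())"
```

```text
the job is handed in; nothing more can be done
None
```

The job is handed in, with no verdict returned: all three props stand with a bar centred on each, the fourth bar lies flat on the chamber floor, and the toggle lever is fully over, all checked in the camera images just before.

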